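# Chase the thread of a stand's boss with a tap

### The arm

A 7-joint arm with a two-finger parallel gripper is mounted at the origin on the work surface. World frame = base frame: x ahead of the robot, y to its left, z up, the work surface at z = 0. Lengths are in m, angles in rad, forces in N, time in s.
With the tool pointing down it reaches from about 0.425 to 0.875 m from the base axis. Payload 4.7 kg.
Tool frame: the origin (TCP) lies midway between the tips of the shut fingers; the grasp point (between the pads) lies 19 mm behind it (hold_point_z is the distance from the TCP to the grasp point, in m); z points along the fingers, y is the line along which they close (so a half turn about z gives the same grasp; the last joint's range is limited). The gripper opens to 87 mm and grips with 3 to 60 N. Pads are 19 mm wide; open, the fingers measure 117 mm over their backs; the gripper's body (75 mm by 190 mm) begins 51 mm behind the grasp point.
Start: joints at [-1.195, 0.321, -0.07, 1.45, 0.023, 1.371, -0.057], TCP at [0.23, 0.608, 0.223] pointing down, gripper open.
Joint ranges: [-2.86, 2.86], [-0.3, 2.09], [-1.38, 1.24], [0.06, 2.45], [-1.56, 4.7], [0.09, 2.05], [-2.69, 2.69]. Speed limits (rad/s): [2.57, 2.57, 3.14, 3.14, 3.14, 3.14, 3.14].

### API

Orientations are given as a 3x3 rotation matrix whose columns are the frame's x, y, z axes.
In Python, from rig import * gives the robot as it stands.
- The arm moves only by the tool send_rows, never from a script. Its argument "series" is a list of rows, each an object of numbers: "rx", "ry", "rz": the turn, a rotation vector about the world's x, y, z in degrees; "dx", "dy", "dz": the shift along the world's x, y, z in mm; "hand": the finger opening in mm, from 0 to 87. In form: [{"rx": .., "ry": .., "rz": .., "dx": .., "dy": .., "dz": .., "hand": ..}, ...]. A call has 1 to 20 rows; each row shifts and turns the commanded pose from where the row before left it; what a row does not reach is not made up. A row lasts 1/8 s, in which the tool goes at most 62.5 mm and 10.7 degrees, less where a joint would pass 70% of its speed; a pose out of reach is approached as far as the arm can. A call with a gripper value outside its range is refused whole. The fingers move at their own pace and stop on an object; "force" is the grip in N (left out, the last holds). Time passes only in rows, so rows that do not move let the fingers close. It gives the time, the measured TCP pose, the force, the opening and the grip force at its end, in the units of the state.
- read_state(): the state, without advancing time (a new reading comes with each control period).
- capture(name): name is "scene" or "top"; returns a dict with "pixels" (400x640x3 uint8, blue, green, red), "camera_matrix" (3x3 intrinsics, pixels), "R" (3x3) and "t" (3): a world point X has camera coordinates R X + t. Camera axes: x right, y down, z forward; pixel columns grow to the right and rows downward; lengths in m; the calibration is good to about 2 mm. A picture is of the moment at which its call begins. There is no depth.
- sign_off(): hands the job in; it is judged then, once.
Trained networks look in the newest picture that a camera, given by its name, has taken for a name from the list of things; names that differ only in an ending like _2 or _b are one class to them, and where a whole thing is asked for, a point or a joint stands for the part that bears it (a point fixed in the world has none). Each returns a list of dicts, best first, with "score" (0 to 1); they miss things now and then, are a little off and sometimes report something else, mostly with a low value. They report only what shows in the picture. A call takes as long as a camera call.
- silhouettes(camera, name): "pixels" (400x640 bool, what is visible of it) and "bbox" ([centre column, centre row, width, height] in pixels, round what is visible of it).
- spot_point(camera, name): "xy" ([column, row] in pixels: a listed point, or the origin of a listed thing).
The state is a dict: "t": time; "joints": joint angles; "joint_velocities": joint speeds; "joint_efforts": joint torques, N m; "ee_pos": TCP position; "tcp_rot": TCP orientation; "force": force on the tool from outside, world axes, zero at the start; "wrist_torque": the same for the moment, N m; "gripper_width": opening from 0.0 (shut) to 1.0 (fully open); "gripper_force": force on a finger pad.
Only numpy, scipy, OpenCV 4.12 (cv2) and the standard library are available. Lean on these libraries where they do the work, as an engineer would, in place of code of your own. Each camera call takes 0.05 s, during which the arm holds its last target. There are 200 camera calls.

### The job

Clean out the thread in the stand's boss with the tap that is already started in it: turn its T-handle clockwise (seen from above) half a turn forward and a quarter turn back, do that once more, then turn forward again until you feel the tap meet the bottom of the hole, ease it back a quarter turn and let go, leaving it in the hole. Measure each turn from where the last one ended; keep the twist light and do not lean on the tap sideways, because it snaps easily, and leave everything else on the bench where it is.

Things in the scene. Friction and masses are not known exactly. Their poses are not given: they have to be found in the camera images.
- handle (a point): centre of the T-handle's steel crossbar, on the tap's axis, about 116 mm above the bench. The bar has flat sides: 84 mm long, 14 mm wide, 13 mm high, with a 21 mm ball on one end and an 11 mm pin, 8 mm long, on the other; a 13 mm round stem below. Its x axis points along the bar to the ball, z up along the tap.
- ball (a point): centre of the 21 mm ball on one end of the crossbar, 48 mm from the tap's axis, level with the bar; it tells how far the bar has turned
- tap_depth (a point): point on the tap's axis that sinks with its thread, 2 mm a turn; about 46 mm above the bench at the start. The 16 mm tap rubs at 0.08 N m either way, stays where left, and leans elastically about the boss's top at 15 N m per rad, snapping beyond 4 degrees. The hole's bottom stops it firmly 310 to 420 degrees forward of its start; where is not known.
- windup (a joint): twist of the springy stem between crossbar and tap, rad: 0 at rest, positive while the bar is pushed clockwise (forward), negative while pushed back; 2 N m per rad, so about 0.04 while the tap turns, climbing further only at the bottom. The tap has turned by the bar's turn less this twist. Beyond 0.20 either way it snaps.
- base: grey base plate, 200 x 170 x 14 mm, fixed to the bench, origin under its centre, below the tap's axis. On it stands a round aluminium boss, 48 mm wide, 32 mm high (top 46 mm above the bench), with the tap upright in its hole; the crossbar's centre is 70 mm above the boss's top
- collar: loose steel ring, 36 mm wide, 14 mm high, lying on the base plate; origin under its centre
- nut: loose hexagon nut, 24 mm flats, 11 mm high, lying on the base plate; origin under its centre
- reagent: round bottle with white cap, 64 mm wide, about 130 mm high, to the left; origin under its centre
- tipbox: pipette tip box with clear lid, 117 x 80 x 78 mm, left and further out; origin under its centre
- rack: white tube rack, 90 x 160 x 35 mm, to the right; origin under its centre
- jar: small white jar, 52 mm wide, 60 mm high, to the right and nearer; origin under its centre
- wrench: flat steel spanner, 160 mm long, lying on the bench to the left and nearer; origin under its middle

How it is judged:
By the outcome, as a careful person would: the job done as asked, in the order asked, and still so for the second after the job is handed in, with the robot touching nothing.
It also fails if it takes over 72 s, if anything falls off the work surface, if the arm or the gripper's body presses on something with over 40 N, if the wrist force passes 120 N, or if a joint passes its speed limit or range.

## Working session

There is one attempt and no reset: what is moved stays moved. The work goes in short steps, Python scripts to look and compute and a tool call to move; the robot and the scene stay as the last step left them, time stands still between calls to the robot, and variables do not carry over. Pictures are saved under pics/ and viewed, at most 10 in all, crops included, and the job is handed in when it is done.

Besides the shell and the picture viewer there is one more tool, called after "Call:" by a JSON object that holds its "fn" and its "kwargs", one argument or row to a line. send_rows: Moves the arm, as the interface text tells. Its arguments: {"type":"object","properties":{"series":{"type":"array"},"force":{"type":"number"}},"required":["series"]}

```bash
mkdir -p pics; ls
cat > h.py <<'E'
from rig import *
import numpy as np, cv2
def ray(c,xy):
    K=c["camera_matrix"];R=np.array(c["R"]);t=np.array(c["t"])
    d=R.T@np.linalg.solve(K,[xy[0],xy[1],1.]);o=-R.T@t
    return o,d/np.linalg.norm(d)
def atz(c,xy,z):
    o,d=ray(c,xy);return o+d*(z-o[2])/d[2]
def tri(c1,p1,c2,p2):
    A=[];b=[]
    for c,p in((c1,p1),(c2,p2)):
        o,d=ray(c,p);P=np.eye(3)-np.outer(d,d);A.append(P);b.append(P@o)
    return np.linalg.lstsq(np.vstack(A),np.hstack(b),rcond=None)[0]
def st():
    s=read_state();np.set_printoptions(precision=4,suppress=True)
    for k in("t","joints","ee_pos","tcp_rot","force","wrist_torque","gripper_width","gripper_force"):print(k,np.array(s[k]).tolist() if k!="tcp_rot" else np.round(s[k],3).tolist())
    return s
E
python3 - <<'E'
from h import *
st()
C={n:capture(n) for n in("scene","top")}
for n in C: cv2.imwrite(f"pics/{n}0.png",C[n]["pixels"]); print(n,-np.array(C[n]["R"]).T@np.array(C[n]["t"]))
H={"handle":.116,"ball":.116,"tap_depth":.046,"base":0,"collar":.014,"nut":.014,"reagent":0,"rack":0,"jar":0,"tipbox":0,"wrench":0}
for k,z in H.items():
    for n in C:
        r=spot_point(n,k)
        for q in r[:2]: print(k,n,round(q["score"],2),np.round(q["xy"],1),np.round(atz(C[n],q["xy"],z),4))
E
```

```text
pics
t 0.0
joints [-1.194910054321564, 0.32181456827485133, -0.0701157519372097, 1.4516901208985153, 0.02260162419189344, 1.3708097705388642, -0.05693525298069323]
ee_pos [0.22989365210737067, 0.6073815086271667, 0.22145965506550724]
tcp_rot [[-0.935, 0.354, -0.001], [0.354, 0.935, -0.002], [-0.0, -0.002, -1.0]]
force [0.5027627015324372, 0.24561809248538685, 0.12504141796270415]
wrist_torque [-0.018656374707569777, -0.00888970522889967, 0.028356944031227935]
gripper_width 1.0049203841733703
gripper_force 0.0
scene [ 1.071  -0.762   0.8841]
top [0.3829 0.005  1.6328]
handle scene 0.87 [326.5 199. ] [ 0.5421 -0.0118  0.116 ]
handle top 0.49 [310.9 198.5] [ 0.5462 -0.0028  0.116 ]
ball scene 0.81 [343.6 194.7] [0.5645 0.0264 0.116 ]
tap_depth scene 0.94 [325.4 221.7] [ 0.5431 -0.0144  0.046 ]
tap_depth top 0.64 [314.2 201.6] [ 0.5437 -0.014   0.046 ]
base top 0.78 [309.8 199.6] [0.5549 0.0003 0.    ]
base top 0.57 [313.4 199.9] [ 0.5541 -0.0118  0.    ]
collar scene 0.48 [360.  229.4] [0.6077 0.0449 0.014 ]
collar top 0.52 [293.6 186.8] [0.5953 0.0547 0.014 ]
nut scene 0.57 [306.2 235. ] [ 0.5147 -0.0539  0.014 ]
nut top 0.41 [326.6 217.3] [ 0.4955 -0.0561  0.014 ]
reagent scene 0.87 [390.5 159.6] [0.5032 0.3688 0.    ]
reagent top 0.72 [313.8 200.5] [ 0.5521 -0.0131  0.    ]
reagent top 0.63 [194.8 214.2] [0.5002 0.3813 0.    ]
rack scene 0.69 [254.5 365.9] [ 0.6532 -0.3917  0.    ]
rack top 0.96 [430.  171.3] [ 0.6572 -0.404   0.    ]
jar scene 0.94 [166.3 317.6] [ 0.4291 -0.4209  0.    ]
jar scene 0.15 [388.1 159.4] [0.497  0.3652 0.    ]
jar top 0.64 [432.2 236.6] [ 0.4372 -0.4097  0.    ]
tipbox scene 0.81 [451.3 179.2] [0.6901 0.3951 0.    ]
tipbox top 0.92 [196.  156.9] [0.693  0.3843 0.    ]
tipbox top 0.63 [310.8 201.4] [ 0.5489 -0.0032  0.    ]
wrench scene 0.76 [351. 140.] [0.3505 0.3821 0.    ]
wrench top 0.65 [200.7 256.2] [0.3618 0.3569 0.    ]
```

Run:
```python
import cv2,numpy as np
a=cv2.imread("pics/scene0.png")[160:260,260:400];b=cv2.imread("pics/top0.png")[150:250,250:390]
cv2.imwrite("pics/c0.png",np.vstack([cv2.resize(x,None,fx=4,fy=3.9999 and 3,interpolation=cv2.INTER_CUBIC) if 0 else cv2.resize(x,(420*1,300),interpolation=cv2.INTER_CUBIC) for x in(a,b)]))
```

```text
(no output)
```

View pics/c0.png

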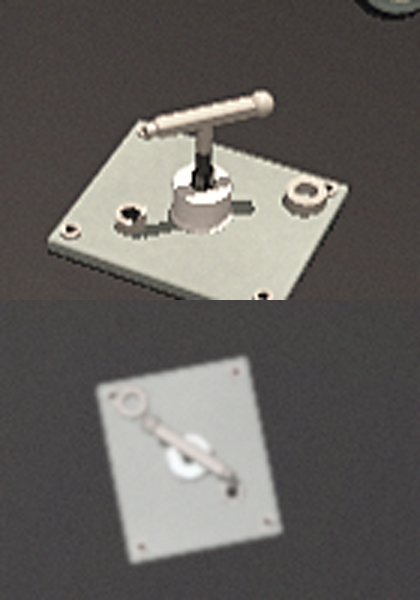

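View pics/scene0.png

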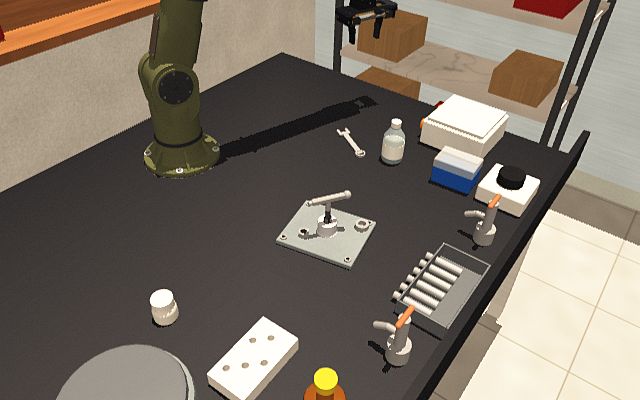

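The scene crop shows the T-handle with its ball at about (347.7,194.3) and its pin at about (309,203). In the top crop the ball is at (300,191) and the pin at (328,210), with the collar and nut low on the plate.

Run:
```python
from h import *
c1=capture("scene");c2=capture("top")
for n,a,b in(("ball",(347.7,194.3),(300,191)),("pin",(309,203.3),(328.3,210))):
    print(n,tri(c1,a,c2,b),atz(c1,a,.116),atz(c2,b,.116))
print(tri(c1,(326.5,199),c2,(310.9,198.5)),tri(c1,(325.4,221.7),c2,(314.2,201.6)))
import cv2
for cn,c in(("scene",c1),("top",c2)):
    for k in("handle","ball"):
        for r in silhouettes(cn,k)[:1]:
            m=r["pixels"];ys,xs=np.nonzero(m);print(cn,k,r["score"],r["bbox"],len(xs))
            P=np.array([atz(c,(x,y),.116)[:2] for x,y in zip(xs,ys)])
            if len(P)>20:
                rc=cv2.minAreaRect((P*1000).astype(np.float32));print(rc)
```

```text
ball [0.57031215 0.03240661 0.11618947] [0.57131137 0.03371131 0.116     ] [0.56908343 0.03147205 0.116     ]
pin [ 0.51543467 -0.05368225  0.11628609] [ 0.51937997 -0.04964531  0.116     ] [ 0.51113341 -0.05725482  0.116     ]
[ 0.54304738 -0.0055485   0.11283013] [ 0.54343212 -0.01422203  0.04609308]
scene handle 0.61 [329.6, 201.0, 41.0, 23.8] 392
((560.1307983398438, -12.06412124633789), (107.9161376953125, 56.15858459472656), 59.60036849975586)
scene ball 0.69 [329.3, 199.2, 42.6, 16.7] 274
((554.6964721679688, -9.198204040527344), (101.94270324707031, 40.395530700683594), 63.26589584350586)
top handle 0.7 [311.5, 198.9, 27.8, 17.8] 156
((546.1412353515625, -6.050006866455078), (105.24745178222656, 18.16750144958496), 55.71639633178711)
top ball 0.73 [312.0, 198.7, 31.3, 19.4] 170
((547.2312622070312, -5.25457763671875), (104.27789306640625, 18.18160629272461), 56.32954788208008)
```

Call:
{"fn": "send_rows", "kwargs": {
  "series": [
    {"dx": 15.7, "dy": -30.9, "rz": 3.9, "hand": 40},
    {"dx": 15.7, "dy": -30.9, "rz": 3.9, "hand": 40},
    {"dx": 15.7, "dy": -30.9, "rz": 3.9, "hand": 40},
    {"dx": 15.7, "dy": -30.9, "rz": 3.9, "hand": 40},
    {"dx": 15.7, "dy": -30.9, "rz": 3.9, "hand": 40},
    {"dx": 15.7, "dy": -30.9, "rz": 3.9, "hand": 40},
    {"dx": 15.7, "dy": -30.9, "rz": 3.9, "hand": 40},
    {"dx": 15.7, "dy": -30.9, "rz": 3.9, "hand": 40},
    {"dx": 15.7, "dy": -30.9, "rz": 3.9, "hand": 40},
    {"dx": 15.7, "dy": -30.9, "rz": 3.9, "hand": 40},
    {"dx": 15.7, "dy": -30.9, "rz": 3.9, "hand": 40},
    {"dx": 15.7, "dy": -30.9, "rz": 3.9, "hand": 40},
    {"dx": 15.7, "dy": -30.9, "rz": 3.9, "hand": 40},
    {"dx": 15.7, "dy": -30.9, "rz": 3.9, "hand": 40},
    {"dx": 15.7, "dy": -30.9, "rz": 3.9, "hand": 40},
    {"dx": 15.7, "dy": -30.9, "rz": 3.9, "hand": 40},
    {"dx": 15.7, "dy": -30.9, "rz": 3.9, "hand": 40},
    {"dx": 15.7, "dy": -30.9, "rz": 3.9, "hand": 40},
    {"dx": 15.7, "dy": -30.9, "rz": 3.9, "hand": 40},
    {"dx": 15.7, "dy": -30.9, "rz": 3.9, "hand": 40}
  ]
}}

```text
invalid input
```

Run:
```python
from h import *
s=st();R=np.array(s["tcp_rot"]);print(np.degrees(np.arctan2(R[1,1],R[0,1])))
c=capture("scene")["pixels"];d=capture("top")["pixels"]
f=lambda x:cv2.resize(x,None,fx=4,fy=4,interpolation=cv2.INTER_CUBIC)
cv2.imwrite("pics/c1.png",np.hstack([f(c[150:250,280:380]),f(d[150:250,265:365])]))
```

```text
t 1.5
joints [-1.1949018593760878, 0.3209704562382891, -0.07009136128568823, 1.4505315210481988, 0.02265291225091858, 1.3708138483973982, -0.056938153550190294]
ee_pos [0.2301171651147439, 0.6079049888168241, 0.2225898334220966]
tcp_rot [[-0.935, 0.354, 0.0], [0.354, 0.935, 0.0], [-0.0, 0.0, -1.0]]
force [-0.9891429955551805, 0.4324830460167338, 0.699157077018483]
wrist_torque [-0.035215021817469064, 0.009934049382040561, 0.05053879824079696]
gripper_width 1.0003551837124234
gripper_force 0.0
69.26977994400659
```

View pics/c1.png

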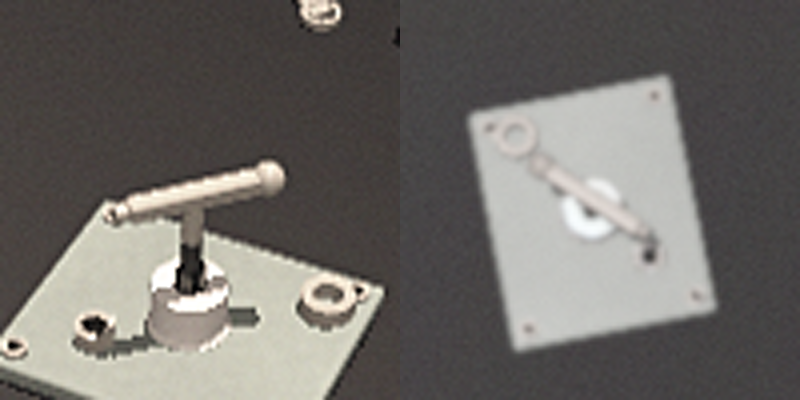

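The move was refused and the arm didn't go anywhere. The crops confirm the ball at top (300.5,191), pin at (328,210) and boss at (313,202). I'll resend with every field filled in.

Call:
{"fn": "send_rows", "kwargs": {
  "series": [
    {"rx": 0, "ry": 0, "rz": 3.9, "dx": 15.7, "dy": -30.9, "dz": 0, "hand": 40},
    {"rx": 0, "ry": 0, "rz": 3.9, "dx": 15.7, "dy": -30.9, "dz": 0, "hand": 40},
    {"rx": 0, "ry": 0, "rz": 3.9, "dx": 15.7, "dy": -30.9, "dz": 0, "hand": 40},
    {"rx": 0, "ry": 0, "rz": 3.9, "dx": 15.7, "dy": -30.9, "dz": 0, "hand": 40},
    {"rx": 0, "ry": 0, "rz": 3.9, "dx": 15.7, "dy": -30.9, "dz": 0, "hand": 40},
    {"rx": 0, "ry": 0, "rz": 3.9, "dx": 15.7, "dy": -30.9, "dz": 0, "hand": 40},
    {"rx": 0, "ry": 0, "rz": 3.9, "dx": 15.7, "dy": -30.9, "dz": 0, "hand": 40},
    {"rx": 0, "ry": 0, "rz": 3.9, "dx": 15.7, "dy": -30.9, "dz": 0, "hand": 40},
    {"rx": 0, "ry": 0, "rz": 3.9, "dx": 15.7, "dy": -30.9, "dz": 0, "hand": 40},
    {"rx": 0, "ry": 0, "rz": 3.9, "dx": 15.7, "dy": -30.9, "dz": 0, "hand": 40}
  ]
}}

```text
t: 2.85
ee_pos: [0.3876, 0.2979, 0.2228]
tcp_rot: [[-0.949, -0.316, 0.0], [-0.316, 0.949, 0.001], [-0.001, 0.0, -1.0]]
force: [-0.6, -0.7, -0.5]
gripper_width: 0.458
gripper_force: 0.0
```

Call:
{"fn": "send_rows", "kwargs": {
  "series": [
    {"rx": 0, "ry": 0, "rz": 3.9, "dx": 15.7, "dy": -30.9, "dz": 0, "hand": 40},
    {"rx": 0, "ry": 0, "rz": 3.9, "dx": 15.7, "dy": -30.9, "dz": 0, "hand": 40},
    {"rx": 0, "ry": 0, "rz": 3.9, "dx": 15.7, "dy": -30.9, "dz": 0, "hand": 40},
    {"rx": 0, "ry": 0, "rz": 3.9, "dx": 15.7, "dy": -30.9, "dz": 0, "hand": 40},
    {"rx": 0, "ry": 0, "rz": 3.9, "dx": 15.7, "dy": -30.9, "dz": 0, "hand": 40},
    {"rx": 0, "ry": 0, "rz": 3.9, "dx": 15.7, "dy": -30.9, "dz": 0, "hand": 40},
    {"rx": 0, "ry": 0, "rz": 3.9, "dx": 15.7, "dy": -30.9, "dz": 0, "hand": 40},
    {"rx": 0, "ry": 0, "rz": 3.9, "dx": 15.7, "dy": -30.9, "dz": 0, "hand": 40},
    {"rx": 0, "ry": 0, "rz": 3.9, "dx": 15.7, "dy": -30.9, "dz": 0, "hand": 40},
    {"rx": 0, "ry": 0, "rz": 3.9, "dx": 15.7, "dy": -30.9, "dz": 0, "hand": 40},
    {"rx": 0, "ry": 0, "rz": 0, "dx": 0, "dy": 0, "dz": 0, "hand": 40},
    {"rx": 0, "ry": 0, "rz": 0, "dx": 0, "dy": 0, "dz": 0, "hand": 40}
  ]
}}

```text
t: 4.35
ee_pos: [0.5439, -0.0093, 0.2225]
tcp_rot: [[-0.541, -0.841, -0.0], [-0.841, 0.541, 0.001], [-0.0, 0.001, -1.0]]
force: [0.5, -0.7, 0.1]
gripper_width: 0.459
gripper_force: 0.0
```

Run:
```python
from h import *
s=st();R=np.array(s["tcp_rot"]);print(np.degrees(np.arctan2(R[1,1],R[0,1])))
c=capture("scene")
for k in ("handle","ball"):print([(r["score"],r["xy"],atz(c,r["xy"],.116)) for r in spot_point("scene",k)[:1]])
d=c["pixels"]
cv2.imwrite("pics/c2.png",cv2.resize(d[130:250,260:400],None,fx=4,fy=4,interpolation=cv2.INTER_CUBIC))
```

```text
t 4.35
joints [-0.4783838911347793, 0.09436595414621295, 0.4795083761574943, 1.7323604865925284, -0.04554001674686945, 1.3261703054511538, 2.580696246138739]
ee_pos [0.5438747186674809, -0.009311232988181957, 0.2224825119494567]
tcp_rot [[-0.541, -0.841, -0.0], [-0.841, 0.541, 0.001], [-0.0, 0.001, -1.0]]
force [0.4607875899250127, -0.6622873797660558, 0.08557036658181989]
wrist_torque [0.13530976330455435, 0.07638653212029663, -0.005881877396036803]
gripper_width 0.45898816645454876
gripper_force 0.0
147.26948574409147
[(0.65, [326.9, 196.4], array([ 0.5371, -0.0035,  0.116 ]))]
[(0.78, [346.1, 192.3], array([0.564 , 0.0375, 0.116 ]))]
```

View pics/c2.png

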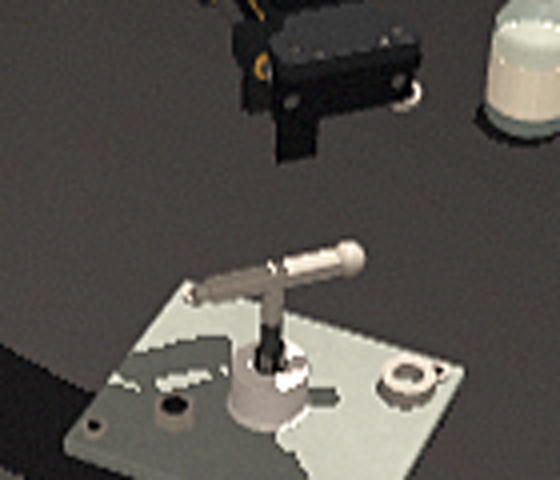

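The fingers straddle the bar line squarely, above it; the bar is still in place with its ball at about (347,194). Going down.

Call:
{"fn": "send_rows", "kwargs": {
  "series": [
    {"rx": 0, "ry": 0, "rz": 0, "dx": -0.8, "dy": -1.2, "dz": -20, "hand": 40},
    {"rx": 0, "ry": 0, "rz": 0, "dx": 0, "dy": 0, "dz": -20, "hand": 40},
    {"rx": 0, "ry": 0, "rz": 0, "dx": 0, "dy": 0, "dz": -20, "hand": 40},
    {"rx": 0, "ry": 0, "rz": 0, "dx": 0, "dy": 0, "dz": -20, "hand": 40},
    {"rx": 0, "ry": 0, "rz": 0, "dx": 0, "dy": 0, "dz": -20, "hand": 40},
    {"rx": 0, "ry": 0, "rz": 0, "dx": 0, "dy": 0, "dz": -15, "hand": 40},
    {"rx": 0, "ry": 0, "rz": 0, "dx": 0, "dy": 0, "dz": -10, "hand": 30},
    {"rx": 0, "ry": 0, "rz": 0, "dx": 0, "dy": 0, "dz": 0, "hand": 25},
    {"rx": 0, "ry": 0, "rz": 0, "dx": 0, "dy": 0, "dz": 0, "hand": 22},
    {"rx": 0, "ry": 0, "rz": 0, "dx": 0, "dy": 0, "dz": 0, "hand": 22}
  ],
  "force": 10
}}

```text
t: 5.75
ee_pos: [0.5438, -0.0113, 0.0983]
tcp_rot: [[-0.541, -0.841, 0.001], [-0.841, 0.541, 0.0], [-0.001, -0.001, -1.0]]
force: [-0.1, -0.5, 0.0]
gripper_width: 0.26
gripper_force: 0.0
```

Run:
```python
from h import *
s=st();R=np.array(s["tcp_rot"]);print(np.degrees(np.arctan2(R[1,1],R[0,1])))
```

```text
t 5.75
joints [-0.44782792358979545, 0.2029288068786966, 0.46758853688784385, 1.881779354395984, -0.10359927132879518, 1.0791728562131315, 2.6307424853072683]
ee_pos [0.543844578052142, -0.011258483961287188, 0.09831010398311157]
tcp_rot [[-0.541, -0.841, 0.001], [-0.841, 0.541, 0.0], [-0.001, -0.001, -1.0]]
force [-0.05647914908342257, -0.4874480765297022, 0.024572729270254327]
wrist_torque [0.07532427797680695, 0.03439304632583607, 0.03277562447322308]
gripper_width 0.2595991619100402
gripper_force 0.0
147.26979288898636
```

Call:
{"fn": "send_rows", "kwargs": {
  "series": [
    {"rx": 0, "ry": 0, "rz": 0, "dx": 0, "dy": 0, "dz": 0, "hand": 16},
    {"rx": 0, "ry": 0, "rz": 0, "dx": 0, "dy": 0, "dz": 0, "hand": 10},
    {"rx": 0, "ry": 0, "rz": 0, "dx": 0, "dy": 0, "dz": 0, "hand": 10},
    {"rx": 0, "ry": 0, "rz": 0, "dx": 0, "dy": 0, "dz": 0, "hand": 10}
  ],
  "force": 10
}}

```text
t: 6.25
ee_pos: [0.5431, -0.0109, 0.0978]
tcp_rot: [[-0.54, -0.841, -0.0], [-0.841, 0.54, 0.001], [-0.0, 0.001, -1.0]]
force: [-1.7, 0.9, 4.2]
gripper_width: 0.158
gripper_force: 10.0
```

```bash
cat > r.py <<'E'
from h import *
s=st();R=np.array(s["tcp_rot"]);y=R[:,1];x=R[:,0];f=np.array(s["force"])
print("yaw",np.degrees(np.arctan2(y[1],y[0])),"f.x(bar)",f@x,"f.y",f@y,"tz",s["wrist_torque"][2])
E
python3 r.py
```

```text
t 6.25
joints [-0.44796225085352104, 0.20328942126951974, 0.46724569731867704, 1.8825422131905711, -0.10398345617014562, 1.079794117326008, 2.6308008033440218]
ee_pos [0.5431044336471214, -0.010907133649824952, 0.09777571926827057]
tcp_rot [[-0.54, -0.841, -0.0], [-0.841, 0.54, 0.001], [-0.0, 0.001, -1.0]]
force [-1.6645182006342645, 0.9369891812593404, 4.247203519671762]
wrist_torque [0.349166405094747, 0.6474201192864958, 0.04053246810389488]
gripper_width 0.15840939383093852
gripper_force 10.004651822364394
yaw 147.28573884585893 f.x(bar) 0.11018356175214211 f.y 1.9099980563136942 tz 0.04053246810389488
```

Call:
{"fn": "send_rows", "kwargs": {
  "series": [
    {"rx": 0, "ry": 0, "rz": -2, "dx": -0.4, "dy": 0.2, "dz": 0, "hand": 10},
    {"rx": 0, "ry": 0, "rz": -4, "dx": 0, "dy": 0, "dz": 0, "hand": 10},
    {"rx": 0, "ry": 0, "rz": -4, "dx": 0, "dy": 0, "dz": 0, "hand": 10},
    {"rx": 0, "ry": 0, "rz": -4, "dx": 0, "dy": 0, "dz": 0, "hand": 10},
    {"rx": 0, "ry": 0, "rz": -4, "dx": 0, "dy": 0, "dz": 0, "hand": 10},
    {"rx": 0, "ry": 0, "rz": -4, "dx": 0, "dy": 0, "dz": 0, "hand": 10},
    {"rx": 0, "ry": 0, "rz": -4, "dx": 0, "dy": 0, "dz": 0, "hand": 10},
    {"rx": 0, "ry": 0, "rz": -4, "dx": 0, "dy": 0, "dz": 0, "hand": 10}
  ],
  "force": 10
}}

```text
t: 7.25
ee_pos: [0.5424, -0.0103, 0.0976]
tcp_rot: [[-0.89, -0.456, -0.001], [-0.456, 0.89, 0.001], [0.001, 0.001, -1.0]]
force: [-3.5, 1.5, 5.1]
gripper_width: 0.16
gripper_force: 10.1
```

```bash
python3 r.py
```

```text
t 7.25
joints [-0.5012791958015406, 0.20692842980988077, 0.5265386676809666, 1.8855410377968942, -0.11842619708835062, 1.0806360437716824, 2.115808648690535]
ee_pos [0.5423726514210969, -0.010345400964545889, 0.09761019331661544]
tcp_rot [[-0.89, -0.456, -0.001], [-0.456, 0.89, 0.001], [0.001, 0.001, -1.0]]
force [-3.5487613244548464, 1.4813690179272443, 5.111530343772743]
wrist_torque [0.6226221788149523, 0.8696443990373406, 0.043960974316038695]
gripper_width 0.15980895893171004
gripper_force 10.062746500807407
yaw 117.10041987731059 f.x(bar) 2.4873126452643657 f.y 2.942726201122304 tz 0.043960974316038695
```

Call:
{"fn": "send_rows", "kwargs": {
  "series": [
    {"rx": 0, "ry": 0, "rz": 0, "dx": -0.6, "dy": 0.3, "dz": 0.2, "hand": 10},
    {"rx": 0, "ry": 0, "rz": 0, "dx": 0, "dy": 0, "dz": 0, "hand": 10}
  ],
  "force": 10
}}

```text
t: 7.5
ee_pos: [0.5421, -0.0103, 0.0977]
tcp_rot: [[-0.888, -0.459, -0.0], [-0.459, 0.888, 0.001], [0.0, 0.001, -1.0]]
force: [-3.3, 1.6, 2.1]
gripper_width: 0.159
gripper_force: 10.1
```

```bash
python3 r.py; python3 -c "
from h import *
c=capture('scene');d=capture('top')
cv2.imwrite('pics/c3.png',np.vstack([cv2.resize(x,None,fx=3,fy=3,interpolation=cv2.INTER_CUBIC) for x in (c['pixels'][160:240,270:390],d['pixels'][150:250,255:375])]))"
```

```text
t 7.5
joints [-0.5016776626322658, 0.2054953073324711, 0.5261473280350928, 1.886874702228369, -0.11704978009637106, 1.0796218723948603, 2.11859193469366]
ee_pos [0.5420871168177339, -0.010331519937702064, 0.09766514307025152]
tcp_rot [[-0.888, -0.459, -0.0], [-0.459, 0.888, 0.001], [0.0, 0.001, -1.0]]
force [-3.2530668108188285, 1.6286103707372241, 2.0734844589014303]
wrist_torque [0.6265921077693611, 0.6404458562085004, 0.04061253475164269]
gripper_width 0.15908327396909255
gripper_force 10.051061135163764
yaw 117.33401506830378 f.x(bar) 2.142211150052398 f.y 2.9417846953117612 tz 0.04061253475164269
```

View pics/c3.png

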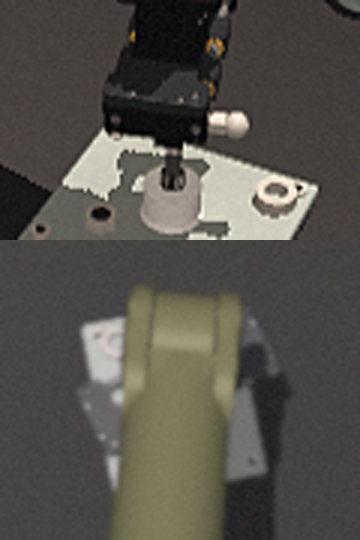

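The ball is at about scene (347,201), so the bar is turning with the gripper. I'll relieve the side force some more.

Call:
{"fn": "send_rows", "kwargs": {
  "series": [
    {"rx": 0, "ry": 0, "rz": 0, "dx": -1.0, "dy": 0.5, "dz": 0.1, "hand": 10},
    {"rx": 0, "ry": 0, "rz": 0, "dx": 0, "dy": 0, "dz": 0, "hand": 10}
  ],
  "force": 10
}}

```text
t: 7.85
ee_pos: [0.5415, -0.0103, 0.0978]
tcp_rot: [[-0.889, -0.458, 0.001], [-0.458, 0.889, -0.0], [-0.0, -0.0, -1.0]]
force: [-1.3, 2.9, -0.1]
gripper_width: 0.164
gripper_force: 10.0
```

```bash
python3 r.py|tail -6; python3 -c "
from h import *
c=capture('scene');print(atz(c,(346.7,201),.116))"
```

```text
tcp_rot [[-0.889, -0.458, 0.001], [-0.458, 0.889, -0.0], [-0.0, -0.0, -1.0]]
force [-1.3411901995161122, 2.873317763506274, -0.061818786207760434]
wrist_torque [0.630152229439416, 0.2436739298951463, 0.05115158651602382]
gripper_width 0.16377136973427653
gripper_force 10.009751694160514
yaw 117.2814602325502 f.x(bar) -0.12498729566765641 f.y 3.16847372758643 tz 0.05115158651602382
[0.5835902  0.01185492 0.116     ]
```

Call:
{"fn": "send_rows", "kwargs": {
  "series": [
    {"rx": 0, "ry": 0, "rz": 0, "dx": -0.5, "dy": 0.8, "dz": 0, "hand": 10},
    {"rx": 0, "ry": 0, "rz": 0, "dx": 0, "dy": 0, "dz": 0, "hand": 10}
  ],
  "force": 10
}}

```text
t: 8.15
ee_pos: [0.5411, -0.01, 0.0978]
tcp_rot: [[-0.889, -0.458, 0.001], [-0.458, 0.889, -0.001], [-0.0, -0.001, -1.0]]
force: [0.0, 1.7, -1.3]
gripper_width: 0.16
gripper_force: 10.0
```

```bash
python3 r.py|tail -6
```

```text
tcp_rot [[-0.889, -0.458, 0.001], [-0.458, 0.889, -0.001], [-0.0, -0.001, -1.0]]
force [0.023929466913421626, 1.6567301823551484, -1.3369864447348532]
wrist_torque [0.20657174330491457, -0.06129911602434311, 0.09807395765218448]
gripper_width 0.15996318845574517
gripper_force 9.957403597072698
yaw 117.26072421475874 f.x(bar) -0.7797679026233608 f.y 1.4629023815539954 tz 0.09807395765218448
```

Call:
{"fn": "send_rows", "kwargs": {
  "series": [
    {"rx": 0, "ry": 0, "rz": -4, "dx": 0, "dy": 0.3, "dz": 0, "hand": 10},
    {"rx": 0, "ry": 0, "rz": -5, "dx": 0, "dy": 0, "dz": 0, "hand": 10},
    {"rx": 0, "ry": 0, "rz": -5, "dx": 0, "dy": 0, "dz": 0, "hand": 10},
    {"rx": 0, "ry": 0, "rz": -5, "dx": 0, "dy": 0, "dz": 0, "hand": 10},
    {"rx": 0, "ry": 0, "rz": -5, "dx": 0, "dy": 0, "dz": 0, "hand": 10},
    {"rx": 0, "ry": 0, "rz": -5, "dx": 0, "dy": 0, "dz": 0, "hand": 10},
    {"rx": 0, "ry": 0, "rz": -5, "dx": 0, "dy": 0, "dz": -0.1, "hand": 10},
    {"rx": 0, "ry": 0, "rz": -5, "dx": 0, "dy": 0, "dz": -0.1, "hand": 10},
    {"rx": 0, "ry": 0, "rz": -5, "dx": 0, "dy": 0, "dz": 0, "hand": 10},
    {"rx": 0, "ry": 0, "rz": -4, "dx": 0, "dy": 0, "dz": 0, "hand": 10}
  ],
  "force": 10
}}

```text
t: 9.4
ee_pos: [0.5408, -0.0084, 0.0976]
tcp_rot: [[-0.935, 0.356, 0.0], [0.356, 0.935, 0.001], [0.0, 0.001, -1.0]]
force: [-0.4, 2.8, -1.5]
gripper_width: 0.16
gripper_force: 10.0
```

```bash
python3 r.py|tail -6
```

```text
tcp_rot [[-0.935, 0.356, 0.0], [0.356, 0.935, 0.001], [0.0, 0.001, -1.0]]
force [-0.37584327918497035, 2.7960083785995455, -1.5051185886868503]
wrist_torque [0.7193617388518478, -0.0029929952116554276, 0.04457218610419211]
gripper_width 0.15988852296954095
gripper_force 10.022645906719845
yaw 69.15985053905436 f.x(bar) 1.3455145774079427 f.y 2.4780373494302403 tz 0.04457218610419211
```

Call:
{"fn": "send_rows", "kwargs": {
  "series": [
    {"rx": 0, "ry": 0, "rz": -4, "dx": 0, "dy": 0.5, "dz": 0, "hand": 10},
    {"rx": 0, "ry": 0, "rz": -5, "dx": 0, "dy": 0.5, "dz": 0, "hand": 10},
    {"rx": 0, "ry": 0, "rz": -5, "dx": 0, "dy": 0, "dz": 0, "hand": 10},
    {"rx": 0, "ry": 0, "rz": -5, "dx": 0, "dy": 0, "dz": 0, "hand": 10},
    {"rx": 0, "ry": 0, "rz": -5, "dx": 0, "dy": 0, "dz": 0, "hand": 10},
    {"rx": 0, "ry": 0, "rz": -5, "dx": 0, "dy": 0, "dz": 0, "hand": 10},
    {"rx": 0, "ry": 0, "rz": -5, "dx": 0, "dy": 0, "dz": 0, "hand": 10},
    {"rx": 0, "ry": 0, "rz": -5, "dx": 0, "dy": 0, "dz": 0, "hand": 10}
  ],
  "force": 10
}}

```text
t: 10.4
ee_pos: [0.5412, -0.0071, 0.0975]
tcp_rot: [[-0.502, 0.865, 0.001], [0.865, 0.502, 0.001], [0.0, 0.001, -1.0]]
force: [1.8, 3.4, -2.9]
gripper_width: 0.158
gripper_force: 10.0
```

```bash
python3 r.py|tail -6
```

```text
tcp_rot [[-0.502, 0.865, 0.001], [0.865, 0.502, 0.001], [0.0, 0.001, -1.0]]
force [1.8086565093036082, 3.3556104596145695, -2.8732980340150305]
wrist_torque [0.8340235015968654, -0.30322169674067234, 0.0898596460867842]
gripper_width 0.15840458559655926
gripper_force 10.015835010890441
yaw 30.14483793366056 f.x(bar) 1.9922641619158505 f.y 3.2449775499039024 tz 0.0898596460867842
```

Call:
{"fn": "send_rows", "kwargs": {
  "series": [
    {"rx": 0, "ry": 0, "rz": -4, "dx": 0.3, "dy": 0.7, "dz": -0.2, "hand": 10},
    {"rx": 0, "ry": 0, "rz": -5, "dx": 0.3, "dy": 0.6, "dz": 0, "hand": 10},
    {"rx": 0, "ry": 0, "rz": -5, "dx": 0.1, "dy": 0.1, "dz": 0, "hand": 10},
    {"rx": 0, "ry": 0, "rz": -5, "dx": 0.1, "dy": 0, "dz": 0, "hand": 10},
    {"rx": 0, "ry": 0, "rz": -5, "dx": 0.1, "dy": 0, "dz": 0, "hand": 10},
    {"rx": 0, "ry": 0, "rz": -5, "dx": 0.1, "dy": 0, "dz": -0.1, "hand": 10},
    {"rx": 0, "ry": 0, "rz": -5, "dx": 0.1, "dy": 0, "dz": 0, "hand": 10}
  ],
  "force": 10
}}

```text
t: 11.28
ee_pos: [0.5425, -0.0061, 0.0973]
tcp_rot: [[0.067, 0.998, 0.002], [0.998, -0.067, 0.001], [0.001, 0.001, -1.0]]
force: [2.5, 3.0, -3.2]
gripper_width: 0.159
gripper_force: 10.0
```

```bash
python3 r.py|tail -6
```

```text
tcp_rot [[0.067, 0.998, 0.002], [0.998, -0.067, 0.001], [0.001, 0.001, -1.0]]
force [2.501825608514854, 2.9644983751016243, -3.1754059556597003]
wrist_torque [0.6197092039074535, -0.3478386273437108, 0.11889411092205934]
gripper_width 0.1587435612223772
gripper_force 9.950380076479632
yaw -3.8659450659533645 f.x(bar) 3.1242978540489035 f.y 2.291567206591578 tz 0.11889411092205934
```

Call:
{"fn": "send_rows", "kwargs": {
  "series": [
    {"rx": 0, "ry": 0, "rz": -4, "dx": 0.6, "dy": 0.6, "dz": -0.2, "hand": 10},
    {"rx": 0, "ry": 0, "rz": -5, "dx": 0.5, "dy": 0.4, "dz": 0, "hand": 10},
    {"rx": 0, "ry": 0, "rz": -5, "dx": 0.3, "dy": 0, "dz": 0, "hand": 10},
    {"rx": 0, "ry": 0, "rz": -5, "dx": 0.3, "dy": -0.1, "dz": 0, "hand": 10},
    {"rx": 0, "ry": 0, "rz": -5, "dx": 0.3, "dy": -0.1, "dz": 0, "hand": 10},
    {"rx": 0, "ry": 0, "rz": -4, "dx": 0.2, "dy": -0.1, "dz": 0, "hand": 10},
    {"rx": 0, "ry": 0, "rz": -3.3, "dx": 0.1, "dy": 0, "dz": 0, "hand": 10},
    {"rx": 0, "ry": 0, "rz": 0, "dx": 0, "dy": 0, "dz": 0, "hand": 10}
  ],
  "force": 10
}}

```text
t: 12.28
ee_pos: [0.5444, -0.0059, 0.0971]
tcp_rot: [[0.573, 0.819, 0.0], [0.819, -0.573, -0.0], [0.0, 0.0, -1.0]]
force: [0.6, 2.6, -2.7]
gripper_width: 0.155
gripper_force: 10.0
```

```bash
python3 r.py|tail -6
```

```text
tcp_rot [[0.573, 0.819, 0.0], [0.819, -0.573, -0.0], [0.0, 0.0, -1.0]]
force [0.5915979713589604, 2.6391730548971344, -2.6587273092107253]
wrist_torque [0.35485703202122465, -0.01324669590276328, 0.07895792201762418]
gripper_width 0.15535873285678772
gripper_force 9.950795400654897
yaw -34.981943393707226 f.x(bar) 2.5012709036913208 f.y -1.0295274657838636 tz 0.07895792201762418
```

Call:
{"fn": "send_rows", "kwargs": {
  "series": [
    {"rx": 0, "ry": 0, "rz": 0, "dx": 0, "dy": 0, "dz": 0, "hand": 18},
    {"rx": 0, "ry": 0, "rz": 0, "dx": 0, "dy": 0, "dz": 0, "hand": 24},
    {"rx": 0, "ry": 0, "rz": 2.3, "dx": 0, "dy": 0, "dz": 0, "hand": 24},
    {"rx": 0, "ry": 0, "rz": 0, "dx": 0, "dy": 0, "dz": 0, "hand": 24}
  ],
  "force": 10
}}

```text
t: 12.78
ee_pos: [0.5442, -0.0065, 0.0973]
tcp_rot: [[0.541, 0.841, 0.0], [0.841, -0.541, -0.0], [-0.0, 0.0, -1.0]]
force: [-0.1, 0.9, -0.3]
gripper_width: 0.27
gripper_force: 0.0
```

Run:
```python
from h import *
p=[]
for i in range(3):
    c=capture("scene");s=read_state();p.append(np.r_[s["ee_pos"],s["force"],s["wrist_torque"]])
print(np.array(p))
for r in spot_point("scene","ball")[:2]:print(r["score"],r["xy"],atz(c,r["xy"],.115))
cv2.imwrite("pics/c4.png",cv2.resize(c["pixels"][150:250,270:390],None,fx=5,fy=5,interpolation=cv2.INTER_CUBIC))
```

```text
[[ 0.54427178 -0.00643344  0.09731515  0.42825425  1.40930735 -0.4231626
  -0.13876728  0.11385668 -0.04701552]
 [ 0.54423301 -0.00637684  0.09726785 -0.79234524 -0.70406844  0.29866459
  -0.10221188  0.11950355 -0.01288751]
 [ 0.54422158 -0.00631202  0.09723888 -0.61625627  0.70247461 -0.05571045
  -0.17718283  0.05060205 -0.01910333]]
0.49 [306.2, 200.0] [ 0.50614633 -0.04338879  0.115     ]
```

View pics/c4.png

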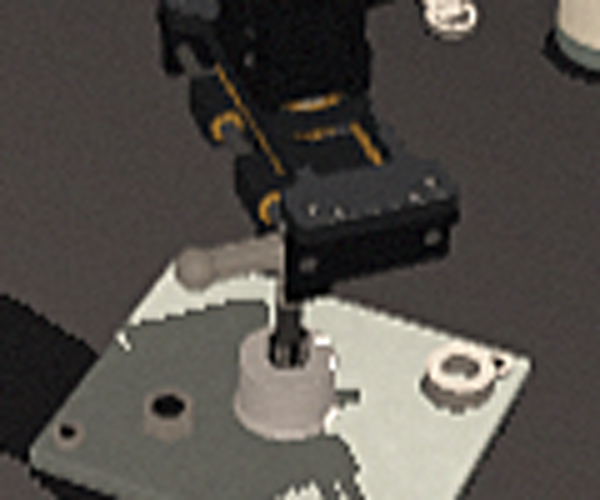

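The ball is at about scene (308.6,203.4), which is half a turn from its start. The midpoint of the two ball positions puts the axis near (0.544,-0.008). I'll recentre, regrip and turn back a quarter.

Call:
{"fn": "send_rows", "kwargs": {
  "series": [
    {"rx": 0, "ry": 0, "rz": 0, "dx": -0.9, "dy": -1.5, "dz": 0, "hand": 24},
    {"rx": 0, "ry": 0, "rz": 0, "dx": 0, "dy": 0, "dz": 0, "hand": 18},
    {"rx": 0, "ry": 0, "rz": 0, "dx": 0, "dy": 0, "dz": 0, "hand": 10},
    {"rx": 0, "ry": 0, "rz": 0, "dx": 0, "dy": 0, "dz": 0, "hand": 10},
    {"rx": 0, "ry": 0, "rz": 0, "dx": 0, "dy": 0, "dz": 0, "hand": 10}
  ],
  "force": 10
}}

```text
t: 13.6
ee_pos: [0.5434, -0.0076, 0.0972]
tcp_rot: [[0.541, 0.841, 0.0], [0.841, -0.541, -0.0], [-0.0, 0.0, -1.0]]
force: [-0.5, -0.5, 0.4]
gripper_width: 0.159
gripper_force: 10.0
```

```bash
python3 r.py|tail -6
```

```text
tcp_rot [[0.541, 0.841, 0.0], [0.841, -0.541, -0.0], [-0.0, 0.0, -1.0]]
force [-0.4860448251937538, -0.5170632470385842, 0.351712260425833]
wrist_torque [-0.16260065034313864, 0.0038871620921266913, 0.009041794558528432]
gripper_width 0.15867584318657438
gripper_force 9.991255814675242
yaw -32.724670994566516 f.x(bar) -0.6977733430058957 f.y -0.12925788135522295 tz 0.009041794558528432
```

Call:
{"fn": "send_rows", "kwargs": {
  "series": [
    {"rx": 0, "ry": 0, "rz": 3, "dx": 0, "dy": 0, "dz": 0, "hand": 10},
    {"rx": 0, "ry": 0, "rz": 5, "dx": 0, "dy": 0, "dz": 0, "hand": 10},
    {"rx": 0, "ry": 0, "rz": 5, "dx": 0, "dy": 0, "dz": 0.1, "hand": 10},
    {"rx": 0, "ry": 0, "rz": 5, "dx": 0, "dy": 0, "dz": 0, "hand": 10},
    {"rx": 0, "ry": 0, "rz": 5, "dx": 0, "dy": 0, "dz": 0, "hand": 10},
    {"rx": 0, "ry": 0, "rz": 5, "dx": 0, "dy": 0, "dz": 0, "hand": 10},
    {"rx": 0, "ry": 0, "rz": 5, "dx": 0, "dy": 0, "dz": 0.1, "hand": 10},
    {"rx": 0, "ry": 0, "rz": 5, "dx": 0, "dy": 0, "dz": 0, "hand": 10},
    {"rx": 0, "ry": 0, "rz": 5, "dx": 0, "dy": 0, "dz": 0, "hand": 10},
    {"rx": 0, "ry": 0, "rz": 3, "dx": 0, "dy": 0, "dz": 0, "hand": 10}
  ],
  "force": 10
}}

```text
t: 14.85
ee_pos: [0.5433, -0.0077, 0.0974]
tcp_rot: [[-0.231, 0.973, 0.0], [0.973, 0.231, -0.0], [-0.0, 0.0, -1.0]]
force: [-0.1, 0.2, 0.2]
gripper_width: 0.163
gripper_force: 10.0
```

```bash
python3 r.py|tail -6
```

```text
tcp_rot [[-0.231, 0.973, 0.0], [0.973, 0.231, -0.0], [-0.0, 0.0, -1.0]]
force [-0.06040575312722313, 0.24922167955464525, 0.18442257436258963]
wrist_torque [-0.20399228367685301, -0.010126918262991908, -0.12865503964836109]
gripper_width 0.1626521380750484
gripper_force 10.001592332264408
yaw 13.359526547892203 f.x(bar) 0.2564136314273785 f.y -0.0011571663076740538 tz -0.12865503964836109
```

Side forces are near zero. I'll finish the quarter turn back by 46.3°.

Call:
{"fn": "send_rows", "kwargs": {
  "series": [
    {"rx": 0, "ry": 0, "rz": 4, "dx": 0, "dy": 0, "dz": 0, "hand": 10},
    {"rx": 0, "ry": 0, "rz": 5, "dx": 0, "dy": 0, "dz": 0, "hand": 10},
    {"rx": 0, "ry": 0, "rz": 5, "dx": 0, "dy": 0, "dz": 0.1, "hand": 10},
    {"rx": 0, "ry": 0, "rz": 5, "dx": 0, "dy": 0, "dz": 0, "hand": 10},
    {"rx": 0, "ry": 0, "rz": 5, "dx": 0, "dy": 0, "dz": 0, "hand": 10},
    {"rx": 0, "ry": 0, "rz": 5, "dx": 0, "dy": 0, "dz": 0, "hand": 10},
    {"rx": 0, "ry": 0, "rz": 5, "dx": 0, "dy": 0, "dz": 0.1, "hand": 10},
    {"rx": 0, "ry": 0, "rz": 5, "dx": 0, "dy": 0, "dz": 0, "hand": 10},
    {"rx": 0, "ry": 0, "rz": 4, "dx": 0, "dy": 0, "dz": 0, "hand": 10},
    {"rx": 0, "ry": 0, "rz": 3.3, "dx": 0, "dy": 0, "dz": 0, "hand": 10},
    {"rx": 0, "ry": 0, "rz": 0, "dx": 0, "dy": 0, "dz": 0, "hand": 10},
    {"rx": 0, "ry": 0, "rz": 0, "dx": 0, "dy": 0, "dz": 0, "hand": 10}
  ],
  "force": 10
}}

```text
t: 16.35
ee_pos: [0.5434, -0.0078, 0.0977]
tcp_rot: [[-0.862, 0.507, 0.0], [0.507, 0.862, -0.0], [-0.0, 0.0, -1.0]]
force: [1.2, -0.2, 0.5]
gripper_width: 0.16
gripper_force: 10.0
```

```bash
python3 r.py|tail -6
```

```text
tcp_rot [[-0.862, 0.507, 0.0], [0.507, 0.862, -0.0], [-0.0, 0.0, -1.0]]
force [1.2416736038802476, -0.2164737471140929, 0.4649940844220741]
wrist_torque [-0.23694579147801223, 0.025923040157027306, -0.06526784428575856]
gripper_width 0.15984031624102696
gripper_force 9.999587056227028
yaw 59.50360042593862 f.x(bar) -1.1798793622200567 f.y 0.443603142931968 tz -0.06526784428575856
```

Call:
{"fn": "send_rows", "kwargs": {
  "series": [
    {"rx": 0, "ry": 0, "rz": -3, "dx": 0, "dy": 0, "dz": 0, "hand": 10},
    {"rx": 0, "ry": 0, "rz": -5, "dx": 0, "dy": 0, "dz": 0, "hand": 10},
    {"rx": 0, "ry": 0, "rz": -5, "dx": 0, "dy": 0, "dz": -0.1, "hand": 10},
    {"rx": 0, "ry": 0, "rz": -5, "dx": 0, "dy": 0, "dz": 0, "hand": 10},
    {"rx": 0, "ry": 0, "rz": -5, "dx": 0, "dy": 0, "dz": 0, "hand": 10},
    {"rx": 0, "ry": 0, "rz": -5, "dx": 0, "dy": 0, "dz": 0, "hand": 10},
    {"rx": 0, "ry": 0, "rz": -5, "dx": 0, "dy": 0, "dz": -0.1, "hand": 10},
    {"rx": 0, "ry": 0, "rz": -5, "dx": 0, "dy": 0, "dz": 0, "hand": 10},
    {"rx": 0, "ry": 0, "rz": -5, "dx": 0, "dy": 0, "dz": 0, "hand": 10},
    {"rx": 0, "ry": 0, "rz": -5, "dx": 0, "dy": 0, "dz": -0.1, "hand": 10},
    {"rx": 0, "ry": 0, "rz": -5, "dx": 0, "dy": 0, "dz": 0, "hand": 10},
    {"rx": 0, "ry": 0, "rz": -5, "dx": 0, "dy": 0, "dz": 0, "hand": 10},
    {"rx": 0, "ry": 0, "rz": -5, "dx": 0, "dy": 0, "dz": 0, "hand": 10},
    {"rx": 0, "ry": 0, "rz": -5, "dx": 0, "dy": 0, "dz": -0.1, "hand": 10},
    {"rx": 0, "ry": 0, "rz": -5, "dx": 0, "dy": 0, "dz": 0, "hand": 10},
    {"rx": 0, "ry": 0, "rz": -5, "dx": 0, "dy": 0, "dz": 0, "hand": 10},
    {"rx": 0, "ry": 0, "rz": -5, "dx": 0, "dy": 0, "dz": -0.1, "hand": 10},
    {"rx": 0, "ry": 0, "rz": -5, "dx": 0, "dy": 0, "dz": 0, "hand": 10},
    {"rx": 0, "ry": 0, "rz": -5, "dx": 0, "dy": 0, "dz": 0, "hand": 10}
  ],
  "force": 10
}}

```text
t: 18.73
ee_pos: [0.5434, -0.0076, 0.0972]
tcp_rot: [[0.554, 0.833, 0.0], [0.833, -0.554, -0.0], [-0.0, 0.0, -1.0]]
force: [0.1, -1.4, 0.4]
gripper_width: 0.159
gripper_force: 10.0
```

```bash
python3 r.py|tail -6
```

```text
tcp_rot [[0.554, 0.833, 0.0], [0.833, -0.554, -0.0], [-0.0, 0.0, -1.0]]
force [0.10660381252405686, -1.4032070711498452, 0.3690594956574982]
wrist_torque [-0.23036385374990487, 0.0669603057869853, 0.07771831155595335]
gripper_width 0.1589901852812748
gripper_force 9.997142606880516
yaw -33.60895661473895 f.x(bar) -1.1096394394207985 f.y 0.8656307220841827 tz 0.07771831155595335
```

Call:
{"fn": "send_rows", "kwargs": {
  "series": [
    {"rx": 0, "ry": 0, "rz": -5, "dx": 0, "dy": 0, "dz": 0, "hand": 10},
    {"rx": 0, "ry": 0, "rz": -5, "dx": 0, "dy": 0, "dz": 0, "hand": 10},
    {"rx": 0, "ry": 0, "rz": -5, "dx": 0, "dy": 0, "dz": -0.1, "hand": 10},
    {"rx": 0, "ry": 0, "rz": -5, "dx": 0, "dy": 0, "dz": 0, "hand": 10},
    {"rx": 0, "ry": 0, "rz": -5, "dx": 0, "dy": 0, "dz": 0, "hand": 10},
    {"rx": 0, "ry": 0, "rz": -5, "dx": 0, "dy": 0, "dz": 0, "hand": 10},
    {"rx": 0, "ry": 0, "rz": -5, "dx": 0, "dy": 0, "dz": -0.1, "hand": 10},
    {"rx": 0, "ry": 0, "rz": -5, "dx": 0, "dy": 0, "dz": 0, "hand": 10},
    {"rx": 0, "ry": 0, "rz": -5, "dx": 0, "dy": 0, "dz": 0, "hand": 10},
    {"rx": 0, "ry": 0, "rz": -5, "dx": 0, "dy": 0, "dz": -0.1, "hand": 10},
    {"rx": 0, "ry": 0, "rz": -5, "dx": 0, "dy": 0, "dz": 0, "hand": 10},
    {"rx": 0, "ry": 0, "rz": -5, "dx": 0, "dy": 0, "dz": 0, "hand": 10},
    {"rx": 0, "ry": 0, "rz": -5, "dx": 0, "dy": 0, "dz": 0, "hand": 10},
    {"rx": 0, "ry": 0, "rz": -5, "dx": 0, "dy": 0, "dz": -0.1, "hand": 10},
    {"rx": 0, "ry": 0, "rz": -5, "dx": 0, "dy": 0, "dz": 0, "hand": 10},
    {"rx": 0, "ry": 0, "rz": -5, "dx": 0, "dy": 0, "dz": 0, "hand": 10},
    {"rx": 0, "ry": 0, "rz": -5, "dx": 0, "dy": 0, "dz": -0.1, "hand": 10},
    {"rx": 0, "ry": 0, "rz": -4, "dx": 0, "dy": 0, "dz": 0, "hand": 10},
    {"rx": 0, "ry": 0, "rz": -2.6, "dx": 0, "dy": 0, "dz": 0, "hand": 10},
    {"rx": 0, "ry": 0, "rz": 0, "dx": 0, "dy": 0, "dz": 0, "hand": 10}
  ],
  "force": 10
}}

```text
t: 21.22
ee_pos: [0.5436, -0.0075, 0.0967]
tcp_rot: [[0.819, -0.574, 0.0], [-0.574, -0.819, -0.0], [0.001, 0.0, -1.0]]
force: [0.2, -0.8, 0.9]
gripper_width: 0.159
gripper_force: 10.0
```

```bash
python3 r.py|tail -8
```

```text
joints [-1.022312440015798, 0.37604891876451196, 1.172363677560333, 1.898475891786538, -0.38495967961145344, 1.1210679746405643, -1.8840270808275985]
ee_pos [0.5435529562425554, -0.007528129620134961, 0.09669494421254224]
tcp_rot [[0.819, -0.574, 0.0], [-0.574, -0.819, -0.0], [0.001, 0.0, -1.0]]
force [0.22626155333858577, -0.7926311906014354, 0.8616634891518058]
wrist_torque [-0.15644498434098855, 0.009247408266473366, 0.11396203440466285]
gripper_width 0.15900798360080207
gripper_force 9.995676660910249
yaw -125.0023999673243 f.x(bar) 0.6404813447749801 f.y 0.5195354814885345 tz 0.11396203440466285
```

Call:
{"fn": "send_rows", "kwargs": {
  "series": [
    {"rx": 0, "ry": 0, "rz": 3, "dx": 0, "dy": 0, "dz": 0, "hand": 10},
    {"rx": 0, "ry": 0, "rz": 5, "dx": 0, "dy": 0, "dz": 0, "hand": 10},
    {"rx": 0, "ry": 0, "rz": 5, "dx": 0, "dy": 0, "dz": 0.1, "hand": 10},
    {"rx": 0, "ry": 0, "rz": 5, "dx": 0, "dy": 0, "dz": 0, "hand": 10},
    {"rx": 0, "ry": 0, "rz": 5, "dx": 0, "dy": 0, "dz": 0, "hand": 10},
    {"rx": 0, "ry": 0, "rz": 5, "dx": 0, "dy": 0, "dz": 0, "hand": 10},
    {"rx": 0, "ry": 0, "rz": 5, "dx": 0, "dy": 0, "dz": 0.1, "hand": 10},
    {"rx": 0, "ry": 0, "rz": 5, "dx": 0, "dy": 0, "dz": 0, "hand": 10},
    {"rx": 0, "ry": 0, "rz": 5, "dx": 0, "dy": 0, "dz": 0, "hand": 10},
    {"rx": 0, "ry": 0, "rz": 5, "dx": 0, "dy": 0, "dz": 0.1, "hand": 10},
    {"rx": 0, "ry": 0, "rz": 5, "dx": 0, "dy": 0, "dz": 0, "hand": 10},
    {"rx": 0, "ry": 0, "rz": 5, "dx": 0, "dy": 0, "dz": 0, "hand": 10},
    {"rx": 0, "ry": 0, "rz": 5, "dx": 0, "dy": 0, "dz": 0, "hand": 10},
    {"rx": 0, "ry": 0, "rz": 5, "dx": 0, "dy": 0, "dz": 0.1, "hand": 10},
    {"rx": 0, "ry": 0, "rz": 5, "dx": 0, "dy": 0, "dz": 0, "hand": 10},
    {"rx": 0, "ry": 0, "rz": 5, "dx": 0, "dy": 0, "dz": 0, "hand": 10},
    {"rx": 0, "ry": 0, "rz": 5, "dx": 0, "dy": 0, "dz": 0.1, "hand": 10},
    {"rx": 0, "ry": 0, "rz": 5, "dx": 0, "dy": 0, "dz": 0, "hand": 10},
    {"rx": 0, "ry": 0, "rz": 4, "dx": 0, "dy": 0, "dz": 0, "hand": 10},
    {"rx": 0, "ry": 0, "rz": 2.6, "dx": 0, "dy": 0, "dz": 0, "hand": 10}
  ],
  "force": 10
}}

```text
t: 23.72
ee_pos: [0.5434, -0.0076, 0.0972]
tcp_rot: [[0.505, 0.863, 0.0], [0.863, -0.505, 0.0], [0.0, 0.0, -1.0]]
force: [-0.3, 0.7, 0.3]
gripper_width: 0.157
gripper_force: 10.0
```

```bash
python3 r.py|tail -8
```

```text
joints [-0.7745635164302277, 0.25307310936366423, 0.8402875687380077, 1.892795688301473, -0.2123640221030408, 1.087039840554199, -0.37963231762046523]
ee_pos [0.5433810528800871, -0.00759058011460507, 0.09716716501185195]
tcp_rot [[0.505, 0.863, 0.0], [0.863, -0.505, 0.0], [0.0, 0.0, -1.0]]
force [-0.2920435425430151, 0.7186869289873288, 0.33327628711686424]
wrist_torque [-0.16429941243274412, -0.032428677743194086, -0.034041281272626164]
gripper_width 0.15734053074709123
gripper_force 10.004502410301939
yaw -30.31738635798487 f.x(bar) 0.4730530460892995 f.y -0.6148198030136665 tz -0.034041281272626164
```

Call:
{"fn": "send_rows", "kwargs": {
  "series": [
    {"rx": 0, "ry": 0, "rz": -4.6, "dx": 0, "dy": 0, "dz": 0, "hand": 10},
    {"rx": 0, "ry": 0, "rz": -5, "dx": 0, "dy": 0, "dz": 0, "hand": 10},
    {"rx": 0, "ry": 0, "rz": -5, "dx": 0, "dy": 0, "dz": -0.1, "hand": 10},
    {"rx": 0, "ry": 0, "rz": -5, "dx": 0, "dy": 0, "dz": 0, "hand": 10},
    {"rx": 0, "ry": 0, "rz": -5, "dx": 0, "dy": 0, "dz": 0, "hand": 10},
    {"rx": 0, "ry": 0, "rz": -5, "dx": 0, "dy": 0, "dz": -0.1, "hand": 10},
    {"rx": 0, "ry": 0, "rz": -5, "dx": 0, "dy": 0, "dz": 0, "hand": 10},
    {"rx": 0, "ry": 0, "rz": -5, "dx": 0, "dy": 0, "dz": 0, "hand": 10},
    {"rx": 0, "ry": 0, "rz": -5, "dx": 0, "dy": 0, "dz": 0, "hand": 10},
    {"rx": 0, "ry": 0, "rz": 0, "dx": 0, "dy": 0, "dz": 0, "hand": 16},
    {"rx": 0, "ry": 0, "rz": 2.3, "dx": 0, "dy": 0, "dz": 0, "hand": 30},
    {"rx": 0, "ry": 0, "rz": 0, "dx": 0, "dy": 0, "dz": 0, "hand": 40},
    {"rx": 0, "ry": 0, "rz": 0, "dx": 0, "dy": 0, "dz": 15, "hand": 40},
    {"rx": 0, "ry": 0, "rz": 0, "dx": 0, "dy": 0, "dz": 20, "hand": 40},
    {"rx": 0, "ry": 0, "rz": 0, "dx": 0, "dy": 0, "dz": 15, "hand": 40}
  ],
  "force": 10
}}

```text
t: 25.6
ee_pos: [0.5441, -0.0077, 0.149]
tcp_rot: [[0.955, 0.297, 0.002], [0.297, -0.955, 0.001], [0.002, 0.0, -1.0]]
force: [-0.1, -0.4, -0.5]
gripper_width: 0.459
gripper_force: 0.0
```

```bash
python3 r.py|tail -8
```

```text
joints [-0.9244627691228484, 0.2150047333898811, 1.003796991364519, 1.8415029076356118, -0.1959852388178352, 1.1880093147757833, -1.1271310314726466]
ee_pos [0.544099788155448, -0.007707743077742716, 0.1490428731613233]
tcp_rot [[0.955, 0.297, 0.002], [0.297, -0.955, 0.001], [0.002, 0.0, -1.0]]
force [-0.06889339382389001, -0.4322161370251175, -0.5441034754077643]
wrist_torque [-0.07743782031278242, 0.12718682138446072, 0.003596202923680834]
gripper_width 0.4590451583737651
gripper_force 0.0
yaw -72.73736732347301 f.x(bar) -0.19521590110737422 f.y 0.39225048965616 tz 0.003596202923680834
```

Now turn the open gripper +180° above the bar and go down again.

Call:
{"fn": "send_rows", "kwargs": {
  "series": [
    {"rx": 0, "ry": 0, "rz": 9, "dx": 0, "dy": 0, "dz": 0, "hand": 40},
    {"rx": 0, "ry": 0, "rz": 9, "dx": 0, "dy": 0, "dz": 0, "hand": 40},
    {"rx": 0, "ry": 0, "rz": 9, "dx": 0, "dy": 0, "dz": 0, "hand": 40},
    {"rx": 0, "ry": 0, "rz": 9, "dx": 0, "dy": 0, "dz": 0, "hand": 40},
    {"rx": 0, "ry": 0, "rz": 9, "dx": 0, "dy": 0, "dz": 0, "hand": 40},
    {"rx": 0, "ry": 0, "rz": 9, "dx": 0, "dy": 0, "dz": 0, "hand": 40},
    {"rx": 0, "ry": 0, "rz": 9, "dx": 0, "dy": 0, "dz": 0, "hand": 40},
    {"rx": 0, "ry": 0, "rz": 9, "dx": 0, "dy": 0, "dz": 0, "hand": 40},
    {"rx": 0, "ry": 0, "rz": 9, "dx": 0, "dy": 0, "dz": 0, "hand": 40},
    {"rx": 0, "ry": 0, "rz": 9, "dx": 0, "dy": 0, "dz": 0, "hand": 40},
    {"rx": 0, "ry": 0, "rz": 9, "dx": 0, "dy": 0, "dz": 0, "hand": 40},
    {"rx": 0, "ry": 0, "rz": 9, "dx": 0, "dy": 0, "dz": 0, "hand": 40},
    {"rx": 0, "ry": 0, "rz": 9, "dx": 0, "dy": 0, "dz": 0, "hand": 40},
    {"rx": 0, "ry": 0, "rz": 9, "dx": 0, "dy": 0, "dz": 0, "hand": 40},
    {"rx": 0, "ry": 0, "rz": 9, "dx": 0, "dy": 0, "dz": 0, "hand": 40},
    {"rx": 0, "ry": 0, "rz": 9, "dx": 0, "dy": 0, "dz": 0, "hand": 40},
    {"rx": 0, "ry": 0, "rz": 9, "dx": 0, "dy": 0, "dz": 0, "hand": 40},
    {"rx": 0, "ry": 0, "rz": 9, "dx": 0, "dy": 0, "dz": 0, "hand": 40},
    {"rx": 0, "ry": 0, "rz": 9, "dx": 0, "dy": 0, "dz": 0, "hand": 40},
    {"rx": 0, "ry": 0, "rz": 9, "dx": 0, "dy": 0, "dz": 0, "hand": 40}
  ]
}}

```text
t: 28.1
ee_pos: [0.5437, -0.0076, 0.1482]
tcp_rot: [[-0.953, -0.302, 0.001], [-0.302, 0.953, 0.0], [-0.001, -0.0, -1.0]]
force: [0.2, 0.1, 0.2]
gripper_width: 0.458
gripper_force: 0.0
```

Call:
{"fn": "send_rows", "kwargs": {
  "series": [
    {"rx": 0, "ry": 0, "rz": 0, "dx": 0, "dy": 0, "dz": -5, "hand": 40},
    {"rx": 0, "ry": 0, "rz": 0, "dx": 0, "dy": 0, "dz": 0, "hand": 40}
  ]
}}

```text
t: 28.35
ee_pos: [0.5431, -0.0076, 0.1419]
tcp_rot: [[-0.956, -0.294, -0.0], [-0.294, 0.956, 0.0], [0.0, 0.0, -1.0]]
force: [0.9, -0.1, 0.6]
gripper_width: 0.461
gripper_force: 0.0
```

```bash
python3 r.py|tail -8; python3 -c "
from h import *
c=capture('scene')
cv2.imwrite('pics/c5.png',cv2.resize(c['pixels'][140:250,270:390],None,fx=5,fy=5,interpolation=cv2.INTER_CUBIC))"
```

```text
joints [-0.5954155772897999, 0.1646691020071691, 0.6178926301227144, 1.841518617834686, -0.1034966041934072, 1.167680417944519, 1.9264421195622532]
ee_pos [0.5430830309109749, -0.007569326170786846, 0.1418675701481889]
tcp_rot [[-0.956, -0.294, -0.0], [-0.294, 0.956, 0.0], [0.0, 0.0, -1.0]]
force [0.9089410701032019, -0.06435388424876023, 0.6090113275582184]
wrist_torque [0.03668705152052961, 0.03445335800017428, -0.06995057377989948]
gripper_width 0.46090685283869454
gripper_force 0.0
yaw 107.1219238253135 f.x(bar) -0.8495528250497724 f.y -0.3290058658214584 tz -0.06995057377989948
```

View pics/c5.png

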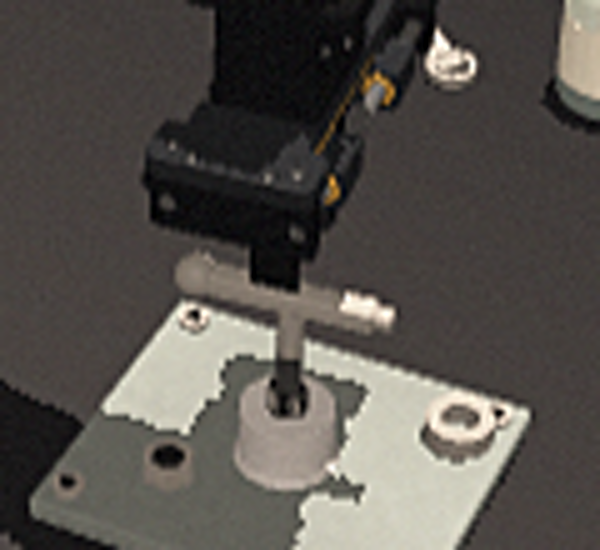

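The bar points where expected: ball at about (308.6,194.4), pin at about (348,203), with the fingers over its centre. Go down and grip.

Call:
{"fn": "send_rows", "kwargs": {
  "series": [
    {"rx": 0, "ry": 0, "rz": 0, "dx": 0, "dy": 0, "dz": -15, "hand": 40},
    {"rx": 0, "ry": 0, "rz": 0, "dx": 0, "dy": 0, "dz": -15, "hand": 40},
    {"rx": 0, "ry": 0, "rz": 0, "dx": 0, "dy": 0, "dz": -10, "hand": 40},
    {"rx": 0, "ry": 0, "rz": 0, "dx": 0, "dy": 0, "dz": -5, "hand": 30},
    {"rx": 0, "ry": 0, "rz": 0, "dx": 0, "dy": 0, "dz": 0, "hand": 22},
    {"rx": 0, "ry": 0, "rz": 0, "dx": 0, "dy": 0, "dz": 0, "hand": 17},
    {"rx": 0, "ry": 0, "rz": 0, "dx": 0, "dy": 0, "dz": 0, "hand": 10},
    {"rx": 0, "ry": 0, "rz": 0, "dx": 0, "dy": 0, "dz": 0, "hand": 10},
    {"rx": 0, "ry": 0, "rz": 0, "dx": 0, "dy": 0, "dz": 0, "hand": 10}
  ],
  "force": 10
}}

```text
t: 29.52
ee_pos: [0.5436, -0.0076, 0.0973]
tcp_rot: [[-0.955, -0.297, 0.001], [-0.297, 0.955, 0.0], [-0.001, -0.0, -1.0]]
force: [0.2, -0.7, 2.0]
gripper_width: 0.162
gripper_force: 10.0
```

```bash
python3 r.py|tail -8
```

```text
joints [-0.5804251597963606, 0.21665748570233131, 0.6111470000041226, 1.8870538280083538, -0.14058097218682722, 1.079467282491594, 1.9585018296459933]
ee_pos [0.5436429123881653, -0.007614843724056053, 0.09727954800643068]
tcp_rot [[-0.955, -0.297, 0.001], [-0.297, 0.955, 0.0], [-0.001, -0.0, -1.0]]
force [0.20118936467341952, -0.7049553186554051, 2.036182213067067]
wrist_torque [-0.027348038146639875, 0.008283758862153805, 0.0017040782511251523]
gripper_width 0.1618530957985098
gripper_force 9.993019960820675
yaw 107.27427273683077 f.x(bar) 0.015458735831999264 f.y -0.733066223156188 tz 0.0017040782511251523
```

Call:
{"fn": "send_rows", "kwargs": {
  "series": [
    {"rx": 0, "ry": 0, "rz": -4, "dx": 0, "dy": 0, "dz": 0, "hand": 10},
    {"rx": 0, "ry": 0, "rz": -5, "dx": 0, "dy": 0, "dz": 0, "hand": 10},
    {"rx": 0, "ry": 0, "rz": -5, "dx": 0, "dy": 0, "dz": 0, "hand": 10},
    {"rx": 0, "ry": 0, "rz": -5, "dx": 0, "dy": 0, "dz": 0, "hand": 10},
    {"rx": 0, "ry": 0, "rz": -5, "dx": 0, "dy": 0, "dz": 0, "hand": 10},
    {"rx": 0, "ry": 0, "rz": -5, "dx": 0, "dy": 0, "dz": -0.1, "hand": 10},
    {"rx": 0, "ry": 0, "rz": -5, "dx": 0, "dy": 0, "dz": 0, "hand": 10},
    {"rx": 0, "ry": 0, "rz": -5, "dx": 0, "dy": 0, "dz": 0, "hand": 10},
    {"rx": 0, "ry": 0, "rz": -5, "dx": 0, "dy": 0, "dz": 0, "hand": 10},
    {"rx": 0, "ry": 0, "rz": -5, "dx": 0, "dy": 0, "dz": -0.1, "hand": 10},
    {"rx": 0, "ry": 0, "rz": -5, "dx": 0, "dy": 0, "dz": 0, "hand": 10},
    {"rx": 0, "ry": 0, "rz": -5, "dx": 0, "dy": 0, "dz": 0, "hand": 10},
    {"rx": 0, "ry": 0, "rz": -5, "dx": 0, "dy": 0, "dz": -0.1, "hand": 10},
    {"rx": 0, "ry": 0, "rz": -5, "dx": 0, "dy": 0, "dz": 0, "hand": 10},
    {"rx": 0, "ry": 0, "rz": -5, "dx": 0, "dy": 0, "dz": 0, "hand": 10},
    {"rx": 0, "ry": 0, "rz": -4, "dx": 0, "dy": 0, "dz": 0, "hand": 10},
    {"rx": 0, "ry": 0, "rz": -3.3, "dx": 0, "dy": 0, "dz": 0, "hand": 10}
  ],
  "force": 10
}}

```text
t: 31.65
ee_pos: [0.5437, -0.0078, 0.0969]
tcp_rot: [[-0.436, 0.9, 0.001], [0.9, 0.436, -0.0], [-0.001, 0.001, -1.0]]
force: [0.6, -0.6, 0.2]
gripper_width: 0.158
gripper_force: 10.0
```

```bash
python3 r.py|tail -7
```

```text
ee_pos [0.5436599563883296, -0.007791385718348892, 0.09688938041273845]
tcp_rot [[-0.436, 0.9, 0.001], [0.9, 0.436, -0.0], [-0.001, 0.001, -1.0]]
force [0.6461269110929155, -0.6127585237115127, 0.2208967694720405]
wrist_torque [-0.22903450768636163, -0.035535492883331125, 0.06816482076854222]
gripper_width 0.15785722157219592
gripper_force 9.997232845053077
yaw 25.871975529263533 f.x(bar) -0.8334412257411374 f.y 0.31412758208719666 tz 0.06816482076854222
```

```bash
cat > q.py <<'E'
from h import *
T=[];
for i in range(3):
    s=read_state();T.append(s["wrist_torque"][2])
    if i<2: capture("scene")
R=np.array(s["tcp_rot"]);print(round(s["t"],2),"yaw",np.degrees(np.arctan2(R[1,1],R[0,1])).round(2),"tz",np.mean(T).round(3),np.round(T,3),np.round(s["force"],1),np.round(s["ee_pos"],4))
E
python3 q.py
```

```text
31.75 yaw 25.97 tz 0.061 [0.068 0.035 0.081] [-0.3 -1.   1.7] [ 0.5437 -0.0078  0.0969]
```

Call:
{"fn": "send_rows", "kwargs": {
  "series": [
    {"rx": 0, "ry": 0, "rz": -2, "dx": 0, "dy": 0, "dz": 0, "hand": 10},
    {"rx": 0, "ry": 0, "rz": -2, "dx": 0, "dy": 0, "dz": 0, "hand": 10},
    {"rx": 0, "ry": 0, "rz": -2, "dx": 0, "dy": 0, "dz": 0, "hand": 10},
    {"rx": 0, "ry": 0, "rz": 0, "dx": 0, "dy": 0, "dz": 0, "hand": 10}
  ]
}}

```text
t: 32.25
ee_pos: [0.5435, -0.0077, 0.0968]
tcp_rot: [[-0.341, 0.94, 0.001], [0.94, 0.341, -0.0], [-0.0, 0.0, -1.0]]
force: [0.7, -1.3, 2.7]
gripper_width: 0.159
gripper_force: 10.0
```

```bash
python3 q.py
```

```text
32.35 yaw 19.98 tz 0.063 [0.043 0.053 0.092] [ 0.9 -1.6  3. ] [ 0.5435 -0.0077  0.0968]
```

Call:
{"fn": "send_rows", "kwargs": {
  "series": [
    {"rx": 0, "ry": 0, "rz": -2, "dx": 0, "dy": 0, "dz": 0, "hand": 10},
    {"rx": 0, "ry": 0, "rz": -2, "dx": 0, "dy": 0, "dz": 0, "hand": 10},
    {"rx": 0, "ry": 0, "rz": -2, "dx": 0, "dy": 0, "dz": 0, "hand": 10},
    {"rx": 0, "ry": 0, "rz": 0, "dx": 0, "dy": 0, "dz": 0, "hand": 10}
  ]
}}

```text
t: 32.85
ee_pos: [0.5435, -0.0076, 0.0967]
tcp_rot: [[-0.241, 0.971, 0.0], [0.971, 0.241, -0.0], [-0.0, 0.0, -1.0]]
force: [0.5, -2.1, 4.4]
gripper_width: 0.16
gripper_force: 10.0
```

```bash
python3 q.py
```

```text
32.95 yaw 13.98 tz 0.097 [0.131 0.085 0.076] [ 1.3 -2.   4.5] [ 0.5435 -0.0076  0.0967]
```

Call:
{"fn": "send_rows", "kwargs": {
  "series": [
    {"rx": 0, "ry": 0, "rz": -2, "dx": 0.1, "dy": -0.4, "dz": 0.1, "hand": 10},
    {"rx": 0, "ry": 0, "rz": -2, "dx": 0, "dy": 0, "dz": 0, "hand": 10},
    {"rx": 0, "ry": 0, "rz": -1.5, "dx": 0, "dy": 0, "dz": 0, "hand": 10},
    {"rx": 0, "ry": 0, "rz": 0, "dx": 0, "dy": 0, "dz": 0, "hand": 10}
  ]
}}

```text
t: 33.45
ee_pos: [0.5435, -0.0079, 0.0967]
tcp_rot: [[-0.147, 0.989, 0.0], [0.989, 0.147, -0.0], [-0.0, 0.0, -1.0]]
force: [1.6, -0.6, 3.8]
gripper_width: 0.158
gripper_force: 10.0
```

```bash
python3 q.py
```

```text
33.55 yaw 8.48 tz 0.076 [0.071 0.09  0.068] [ 0.9 -0.8  3.9] [ 0.5434 -0.0079  0.0967]
```

Call:
{"fn": "send_rows", "kwargs": {
  "series": [
    {"rx": 0, "ry": 0, "rz": -2, "dx": 0.1, "dy": -0.1, "dz": 0.1, "hand": 10},
    {"rx": 0, "ry": 0, "rz": -2, "dx": 0, "dy": 0, "dz": 0, "hand": 10},
    {"rx": 0, "ry": 0, "rz": -1.5, "dx": 0, "dy": 0, "dz": 0, "hand": 10},
    {"rx": 0, "ry": 0, "rz": 0, "dx": 0, "dy": 0, "dz": 0, "hand": 10}
  ]
}}

```text
t: 34.05
ee_pos: [0.5434, -0.008, 0.0967]
tcp_rot: [[-0.052, 0.999, -0.0], [0.999, 0.052, -0.0], [-0.0, -0.0, -1.0]]
force: [0.6, -0.2, 2.8]
gripper_width: 0.158
gripper_force: 10.0
```

```bash
python3 q.py
```

```text
34.15 yaw 2.98 tz 0.075 [0.067 0.132 0.026] [0.8 0.4 2.8] [ 0.5434 -0.008   0.0967]
```

Call:
{"fn": "send_rows", "kwargs": {
  "series": [
    {"rx": 0, "ry": 0, "rz": -2, "dx": 0, "dy": 0, "dz": 0, "hand": 10},
    {"rx": 0, "ry": 0, "rz": -2, "dx": 0, "dy": 0, "dz": 0, "hand": 10},
    {"rx": 0, "ry": 0, "rz": -1.5, "dx": 0, "dy": 0, "dz": 0, "hand": 10},
    {"rx": 0, "ry": 0, "rz": 0, "dx": 0, "dy": 0, "dz": 0, "hand": 10}
  ]
}}

```text
t: 34.65
ee_pos: [0.5434, -0.008, 0.0967]
tcp_rot: [[0.044, 0.999, -0.0], [0.999, -0.044, -0.0], [-0.0, -0.0, -1.0]]
force: [1.5, -0.4, 1.8]
gripper_width: 0.158
gripper_force: 10.0
```

```bash
python3 q.py
```

```text
34.75 yaw -2.52 tz 0.058 [0.067 0.059 0.048] [1.4 0.3 0.6] [ 0.5434 -0.008   0.0967]
```

Call:
{"fn": "send_rows", "kwargs": {
  "series": [
    {"rx": 0, "ry": 0, "rz": -2, "dx": 0.1, "dy": 0, "dz": 0, "hand": 10},
    {"rx": 0, "ry": 0, "rz": -2, "dx": 0, "dy": 0, "dz": 0, "hand": 10},
    {"rx": 0, "ry": 0, "rz": -1.5, "dx": 0, "dy": 0, "dz": 0, "hand": 10},
    {"rx": 0, "ry": 0, "rz": 0, "dx": 0, "dy": 0, "dz": 0, "hand": 10}
  ]
}}

```text
t: 35.25
ee_pos: [0.5435, -0.008, 0.0967]
tcp_rot: [[0.14, 0.99, -0.0], [0.99, -0.14, -0.0], [-0.0, -0.0, -1.0]]
force: [0.2, -0.9, 1.5]
gripper_width: 0.159
gripper_force: 10.0
```

```bash
python3 q.py
```

```text
35.35 yaw -8.02 tz 0.093 [0.022 0.153 0.103] [0.9 0.1 1. ] [ 0.5434 -0.0081  0.0967]
```

Call:
{"fn": "send_rows", "kwargs": {
  "series": [
    {"rx": 0, "ry": 0, "rz": -2, "dx": 0, "dy": 0, "dz": 0, "hand": 10},
    {"rx": 0, "ry": 0, "rz": -2, "dx": 0, "dy": 0, "dz": 0, "hand": 10},
    {"rx": 0, "ry": 0, "rz": -1.5, "dx": 0, "dy": 0, "dz": 0, "hand": 10},
    {"rx": 0, "ry": 0, "rz": 0, "dx": 0, "dy": 0, "dz": 0, "hand": 10}
  ]
}}

```text
t: 35.85
ee_pos: [0.5435, -0.008, 0.0967]
tcp_rot: [[0.234, 0.972, -0.0], [0.972, -0.234, -0.0], [-0.0, -0.0, -1.0]]
force: [0.1, 0.5, 0.6]
gripper_width: 0.157
gripper_force: 10.0
```

```bash
python3 q.py
```

```text
35.95 yaw -13.52 tz 0.086 [0.09  0.1   0.069] [0.6 0.2 0.7] [ 0.5435 -0.008   0.0967]
```

Call:
{"fn": "send_rows", "kwargs": {
  "series": [
    {"rx": 0, "ry": 0, "rz": -2, "dx": 0, "dy": 0, "dz": -0.1, "hand": 10},
    {"rx": 0, "ry": 0, "rz": -2, "dx": 0, "dy": 0, "dz": 0, "hand": 10},
    {"rx": 0, "ry": 0, "rz": -1.5, "dx": 0, "dy": 0, "dz": 0, "hand": 10},
    {"rx": 0, "ry": 0, "rz": 0, "dx": 0, "dy": 0, "dz": 0, "hand": 10}
  ]
}}

```text
t: 36.45
ee_pos: [0.5435, -0.0081, 0.0966]
tcp_rot: [[0.326, 0.945, -0.0], [0.945, -0.326, -0.0], [-0.0, -0.0, -1.0]]
force: [-0.1, 0.9, 0.8]
gripper_width: 0.159
gripper_force: 10.0
```

```bash
python3 q.py
```

```text
36.55 yaw -19.02 tz 0.082 [0.122 0.022 0.1  ] [ 0.5 -0.5  0.2] [ 0.5435 -0.0081  0.0967]
```

Call:
{"fn": "send_rows", "kwargs": {
  "series": [
    {"rx": 0, "ry": 0, "rz": -2, "dx": 0, "dy": 0, "dz": 0, "hand": 10},
    {"rx": 0, "ry": 0, "rz": -2, "dx": 0, "dy": 0, "dz": 0, "hand": 10},
    {"rx": 0, "ry": 0, "rz": -1.5, "dx": 0, "dy": 0, "dz": 0, "hand": 10},
    {"rx": 0, "ry": 0, "rz": 0, "dx": 0, "dy": 0, "dz": 0, "hand": 10}
  ]
}}

```text
t: 37.05
ee_pos: [0.5435, -0.0081, 0.0966]
tcp_rot: [[0.415, 0.91, -0.0], [0.91, -0.415, -0.0], [-0.0, -0.0, -1.0]]
force: [0.2, -0.6, 0.2]
gripper_width: 0.159
gripper_force: 10.0
```

```bash
python3 q.py
```

```text
37.15 yaw -24.52 tz 0.076 [0.075 0.057 0.096] [ 0.1 -0.8  0.7] [ 0.5435 -0.0081  0.0966]
```

Call:
{"fn": "send_rows", "kwargs": {
  "series": [
    {"rx": 0, "ry": 0, "rz": -2, "dx": 0, "dy": 0, "dz": 0, "hand": 10},
    {"rx": 0, "ry": 0, "rz": -2, "dx": 0, "dy": 0, "dz": 0, "hand": 10},
    {"rx": 0, "ry": 0, "rz": -1.5, "dx": 0, "dy": 0, "dz": 0, "hand": 10},
    {"rx": 0, "ry": 0, "rz": 0, "dx": 0, "dy": 0, "dz": 0, "hand": 10}
  ]
}}

```text
t: 37.65
ee_pos: [0.5435, -0.0081, 0.0966]
tcp_rot: [[0.501, 0.866, -0.0], [0.866, -0.501, -0.0], [-0.0, -0.0, -1.0]]
force: [0.2, 0.3, 0.4]
gripper_width: 0.155
gripper_force: 10.0
```

```bash
python3 q.py
```

```text
37.75 yaw -30.02 tz 0.075 [0.051 0.114 0.06 ] [ 0.   0.1 -0.1] [ 0.5435 -0.0081  0.0966]
```

Call:
{"fn": "send_rows", "kwargs": {
  "series": [
    {"rx": 0, "ry": 0, "rz": -2, "dx": 0, "dy": 0, "dz": -0.1, "hand": 10},
    {"rx": 0, "ry": 0, "rz": -2, "dx": 0, "dy": 0, "dz": 0, "hand": 10},
    {"rx": 0, "ry": 0, "rz": -1.5, "dx": 0, "dy": 0, "dz": 0, "hand": 10},
    {"rx": 0, "ry": 0, "rz": 0, "dx": 0, "dy": 0, "dz": 0, "hand": 10}
  ]
}}

```text
t: 38.25
ee_pos: [0.5435, -0.0081, 0.0966]
tcp_rot: [[0.581, 0.814, -0.0], [0.814, -0.581, -0.0], [-0.0, 0.0, -1.0]]
force: [-0.5, -1.3, 0.4]
gripper_width: 0.163
gripper_force: 10.0
```

```bash
python3 q.py
```

```text
38.35 yaw -35.52 tz 0.062 [0.018 0.103 0.065] [ 0.1  0.1 -0.3] [ 0.5436 -0.0081  0.0966]
```

Call:
{"fn": "send_rows", "kwargs": {
  "series": [
    {"rx": 0, "ry": 0, "rz": -2, "dx": 0, "dy": 0, "dz": 0, "hand": 10},
    {"rx": 0, "ry": 0, "rz": -2, "dx": 0, "dy": 0, "dz": 0, "hand": 10},
    {"rx": 0, "ry": 0, "rz": -1.5, "dx": 0, "dy": 0, "dz": 0, "hand": 10},
    {"rx": 0, "ry": 0, "rz": 0, "dx": 0, "dy": 0, "dz": 0, "hand": 10}
  ]
}}

```text
t: 38.85
ee_pos: [0.5436, -0.0081, 0.0966]
tcp_rot: [[0.657, 0.754, -0.0], [0.754, -0.657, -0.0], [-0.0, 0.0, -1.0]]
force: [-0.7, 0.1, 0.6]
gripper_width: 0.163
gripper_force: 10.0
```

```bash
python3 q.py
```

```text
38.95 yaw -41.02 tz 0.095 [0.062 0.136 0.088] [-0.3 -0.2  0.6] [ 0.5436 -0.0081  0.0966]
```

Call:
{"fn": "send_rows", "kwargs": {
  "series": [
    {"rx": 0, "ry": 0, "rz": -2, "dx": 0, "dy": 0, "dz": 0, "hand": 10},
    {"rx": 0, "ry": 0, "rz": -2, "dx": 0, "dy": 0, "dz": 0, "hand": 10},
    {"rx": 0, "ry": 0, "rz": -1.5, "dx": 0, "dy": 0, "dz": 0, "hand": 10},
    {"rx": 0, "ry": 0, "rz": 0, "dx": 0, "dy": 0, "dz": 0, "hand": 10}
  ]
}}

```text
t: 39.45
ee_pos: [0.5435, -0.008, 0.0965]
tcp_rot: [[0.726, 0.688, -0.0], [0.688, -0.726, -0.0], [-0.0, 0.0, -1.0]]
force: [-0.8, -0.3, -0.8]
gripper_width: 0.16
gripper_force: 10.0
```

```bash
python3 q.py
```

```text
39.55 yaw -46.52 tz 0.084 [0.096 0.052 0.103] [-1.3 -0.7  0.3] [ 0.5436 -0.008   0.0965]
```

Call:
{"fn": "send_rows", "kwargs": {
  "series": [
    {"rx": 0, "ry": 0, "rz": -2, "dx": -0.1, "dy": 0, "dz": 0, "hand": 10},
    {"rx": 0, "ry": 0, "rz": -2, "dx": 0, "dy": 0, "dz": 0, "hand": 10},
    {"rx": 0, "ry": 0, "rz": -1.5, "dx": 0, "dy": 0, "dz": 0, "hand": 10},
    {"rx": 0, "ry": 0, "rz": 0, "dx": 0, "dy": 0, "dz": 0, "hand": 10}
  ]
}}

```text
t: 40.05
ee_pos: [0.5435, -0.0081, 0.0965]
tcp_rot: [[0.788, 0.615, -0.0], [0.615, -0.788, -0.0], [-0.0, 0.0, -1.0]]
force: [-0.0, -0.5, -0.9]
gripper_width: 0.16
gripper_force: 10.0
```

```bash
python3 q.py
```

```text
40.15 yaw -52.02 tz 0.064 [0.071 0.067 0.054] [ 1.  -0.1 -1.1] [ 0.5435 -0.008   0.0965]
```

Call:
{"fn": "send_rows", "kwargs": {
  "series": [
    {"rx": 0, "ry": 0, "rz": -2, "dx": 0, "dy": 0, "dz": -0.1, "hand": 10},
    {"rx": 0, "ry": 0, "rz": -2, "dx": 0, "dy": 0, "dz": 0, "hand": 10},
    {"rx": 0, "ry": 0, "rz": -1.5, "dx": 0, "dy": 0, "dz": 0, "hand": 10},
    {"rx": 0, "ry": 0, "rz": 0, "dx": 0, "dy": 0, "dz": 0, "hand": 10}
  ]
}}

```text
t: 40.65
ee_pos: [0.5435, -0.008, 0.0965]
tcp_rot: [[0.844, 0.537, -0.0], [0.537, -0.844, -0.0], [-0.0, 0.0, -1.0]]
force: [-0.8, 0.8, -0.8]
gripper_width: 0.164
gripper_force: 10.1
```

```bash
python3 q.py
```

```text
40.75 yaw -57.51 tz 0.215 [0.223 0.205 0.217] [-0.2 -1.5 -0.2] [ 0.5435 -0.008   0.0965]
```

Torque rose from 0.08 to 0.215 N m, so the tap is on the bottom (twist about 0.11 rad). I'll ease it back a quarter turn, adding the unwinding.

Call:
{"fn": "send_rows", "kwargs": {
  "series": [
    {"rx": 0, "ry": 0, "rz": 3, "dx": 0, "dy": 0, "dz": 0, "hand": 10},
    {"rx": 0, "ry": 0, "rz": 5, "dx": 0, "dy": 0, "dz": 0, "hand": 10},
    {"rx": 0, "ry": 0, "rz": 5, "dx": 0, "dy": 0, "dz": 0, "hand": 10},
    {"rx": 0, "ry": 0, "rz": 5, "dx": 0, "dy": 0, "dz": 0.1, "hand": 10},
    {"rx": 0, "ry": 0, "rz": 5, "dx": 0, "dy": 0, "dz": 0, "hand": 10},
    {"rx": 0, "ry": 0, "rz": 5, "dx": 0, "dy": 0, "dz": 0, "hand": 10},
    {"rx": 0, "ry": 0, "rz": 5, "dx": 0, "dy": 0, "dz": 0.1, "hand": 10},
    {"rx": 0, "ry": 0, "rz": 5, "dx": 0, "dy": 0, "dz": 0, "hand": 10},
    {"rx": 0, "ry": 0, "rz": 5, "dx": 0, "dy": 0, "dz": 0, "hand": 10},
    {"rx": 0, "ry": 0, "rz": 5, "dx": 0, "dy": 0, "dz": 0.1, "hand": 10},
    {"rx": 0, "ry": 0, "rz": 5, "dx": 0, "dy": 0, "dz": 0, "hand": 10},
    {"rx": 0, "ry": 0, "rz": 5, "dx": 0, "dy": 0, "dz": 0, "hand": 10},
    {"rx": 0, "ry": 0, "rz": 5, "dx": 0, "dy": 0, "dz": 0.1, "hand": 10},
    {"rx": 0, "ry": 0, "rz": 5, "dx": 0, "dy": 0, "dz": 0, "hand": 10},
    {"rx": 0, "ry": 0, "rz": 5, "dx": 0, "dy": 0, "dz": 0, "hand": 10},
    {"rx": 0, "ry": 0, "rz": 5, "dx": 0, "dy": 0, "dz": 0.1, "hand": 10},
    {"rx": 0, "ry": 0, "rz": 5, "dx": 0, "dy": 0, "dz": 0, "hand": 10},
    {"rx": 0, "ry": 0, "rz": 5, "dx": 0, "dy": 0, "dz": 0, "hand": 10},
    {"rx": 0, "ry": 0, "rz": 5, "dx": 0, "dy": 0, "dz": 0, "hand": 10},
    {"rx": 0, "ry": 0, "rz": 5, "dx": 0, "dy": 0, "dz": 0, "hand": 10}
  ]
}}

```text
t: 43.25
ee_pos: [0.5437, -0.008, 0.097]
tcp_rot: [[-0.651, 0.759, 0.001], [0.759, 0.651, 0.0], [-0.0, 0.001, -1.0]]
force: [0.4, 0.2, -1.0]
gripper_width: 0.159
gripper_force: 10.0
```

Call:
{"fn": "send_rows", "kwargs": {
  "series": [
    {"rx": 0, "ry": 0, "rz": 0.4, "dx": 0, "dy": 0, "dz": 0, "hand": 10},
    {"rx": 0, "ry": 0, "rz": 0, "dx": 0, "dy": 0, "dz": 0, "hand": 10}
  ]
}}

```text
t: 43.5
ee_pos: [0.5437, -0.008, 0.097]
tcp_rot: [[-0.653, 0.757, 0.0], [0.757, 0.653, 0.0], [-0.0, 0.0, -1.0]]
force: [1.0, 1.1, -0.8]
gripper_width: 0.157
gripper_force: 10.0
```

```bash
python3 q.py
```

```text
43.6 yaw 40.81 tz -0.088 [-0.094 -0.048 -0.123] [ 0.7 -0.2 -0.2] [ 0.5437 -0.0081  0.097 ]
```

Let go gently and lift clear.

Call:
{"fn": "send_rows", "kwargs": {
  "series": [
    {"rx": 0, "ry": 0, "rz": 0, "dx": 0, "dy": 0, "dz": 0, "hand": 16},
    {"rx": 0, "ry": 0, "rz": -2.2, "dx": 0, "dy": 0, "dz": 0, "hand": 26},
    {"rx": 0, "ry": 0, "rz": 0, "dx": 0, "dy": 0, "dz": 0, "hand": 40},
    {"rx": 0, "ry": 0, "rz": 0, "dx": 0, "dy": 0, "dz": 0, "hand": 40},
    {"rx": 0, "ry": 0, "rz": 0, "dx": 0, "dy": 0, "dz": 15, "hand": 40},
    {"rx": 0, "ry": 0, "rz": 0, "dx": 0, "dy": 0, "dz": 20, "hand": 40},
    {"rx": 0, "ry": 0, "rz": 0, "dx": 0, "dy": 0, "dz": 30, "hand": 40},
    {"rx": 0, "ry": 0, "rz": 0, "dx": 0, "dy": 0, "dz": 30, "hand": 40},
    {"rx": 0, "ry": 0, "rz": 0, "dx": 0, "dy": 0, "dz": 20, "hand": 40},
    {"rx": 0, "ry": 0, "rz": 0, "dx": 0, "dy": 0, "dz": 0, "hand": 40},
    {"rx": 0, "ry": 0, "rz": 0, "dx": 0, "dy": 0, "dz": 0, "hand": 40}
  ]
}}

```text
t: 44.98
ee_pos: [0.5431, -0.0081, 0.2116]
tcp_rot: [[-0.625, 0.781, -0.001], [0.781, 0.625, 0.0], [0.0, -0.0, -1.0]]
force: [-0.6, 0.2, -1.2]
gripper_width: 0.458
gripper_force: 0.0
```

```bash
python3 q.py; python3 -c "
from h import *
c=capture('scene')
cv2.imwrite('pics/c6.png',cv2.resize(c['pixels'][130:250,260:400],None,fx=4,fy=4,interpolation=cv2.INTER_CUBIC))"
```

```text
45.08 yaw 38.67 tz -0.005 [ 0.039 -0.049 -0.004] [-0.5 -0.4  0. ] [ 0.5428 -0.0081  0.211 ]
```

View pics/c6.png

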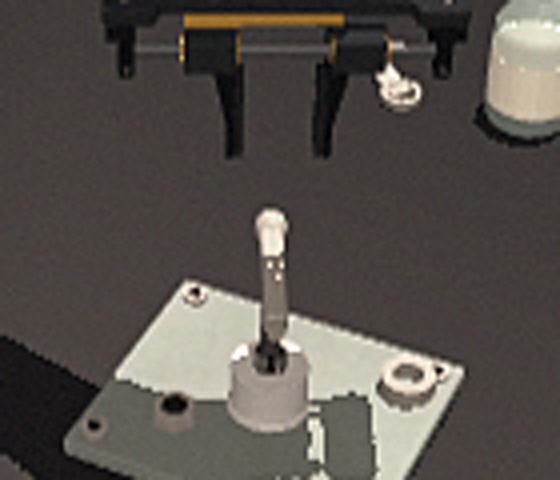

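The bar is upright and released, with the ball at about scene (328,186) pointing away from the camera as expected. The collar and nut are where they were.

```bash
python3 -c "
from rig import *
print(sign_off())"
```

```text
the job is handed in; nothing more can be done
None
```

The job is done and handed in after about 45 s of robot time: the tap went half a turn forward and a quarter back, twice, then forward until the twist rose to 0.215 N m at the bottom (about 379° from the start), then a quarter back, and it is standing upright in the hole, released, with the collar and nut where they were.

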